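# Pack the calligraphy writing box in layers

### The arm

A 6-joint arm with a two-finger parallel gripper is mounted at the origin on a cart in front of the work surface, level with it; the furniture and walls round the work are solid. World frame = base frame: x ahead of the robot, y to its left, z up, the work surface at z = 0. Lengths are in mm, angles in rad, forces in N, time in s.
With the tool pointing down it reaches from about 275 to 1000 mm from the base axis. Payload 8.4 kg.
Tool frame: the origin (TCP) lies at the centre of the arm's flange, where the gripper is bolted on; the fingertips stand r.tip_extent ahead of it and the grasp point (between the pads) lies 155 mm ahead of it (r.tip_extent is the distance from the TCP to the fingertips, in mm); z points along the fingers, y is the direction in which the jaws open and shut (so a half turn about z gives the same grasp; the last joint's range is limited). The gripper opens to 85 mm and grips with 20 to 120 N. Pads are 22 mm wide; open, the fingers measure 114 mm over their backs; the gripper's body (76 mm by 85 mm) begins 54 mm behind the grasp point. The pads swing forward as they close: fully open they stand 13 mm farther back than shut.
Start: joints at [-1.149, 0.353, 1.633, -0, 1.155, -0.002], TCP at [257.016, -569.712, 404.681] pointing down, gripper open.
Joint ranges: [-2.63, 2.63], [-0.92, 2.1], [0.06, 2.66], [-1.3, 4.44], [0, 2.69], [-3.02, 3.02]. Speed limits (rad/s): [2.22, 2.22, 2.79, 3.14, 3.14, 3.14].

### API

Orientations are given as [roll, pitch, yaw] about the fixed x, y, z axes, in that order (R = Rz(yaw) Ry(pitch) Rx(roll)).
In Python, from rig import sense, grab_frame, job, r gives the robot as it stands. The module is installed in compiled form; this text tells all that it offers.
- The arm moves only by the shell command python3 -m creep 'ROWS' [FORCE]. ROWS is JSON, a list of rows, each a list of 7 numbers: the turn, a rotation vector about the tool's x, y, z in rad, then the shift along the tool's x, y, z in mm, then the closure, from 0 (fully open) to 1 (shut). In form: [[wx, wy, wz, dx, dy, dz, fingers], ...]. A call has 1 to 10 rows; each row shifts and turns the pose as measured when the row begins, along the tool's axes as they then stand; what a row does not reach is not made up. A row lasts 1/12 s, in which the tool goes at most 41.7 mm and 7.16 degrees, less where a joint would pass 70% of its speed; a pose out of reach is approached as far as the arm can. A call with a gripper value outside its range is refused whole. The fingers move at their own pace and stop on an object; FORCE is the grip in N (left out, the last holds). Time passes only in rows, so rows that do not move let the fingers close. It gives the time, the measured TCP pose, the force and the opening at its end, in the units of the state.
- sense(): the state, without advancing time (a new reading comes with each control period).
- grab_frame(name): name is "scene" or "top" or "wrist"; returns a dict with "color" (400x640x3 uint8, red, green, blue), "mtx" (3x3 intrinsics, pixels), "distortion" ([k1, k2, p1, p2, k3] as OpenCV has them; the pictures are not rectified), "T" (4x4, takes a point from camera to world coordinates). Camera axes: x right, y down, z forward; pixel columns grow to the right and rows downward; lengths in mm; the calibration is good to about 2 mm. A picture is of the moment at which its call begins. There is no depth.
- job.sign_off(): hands the job in, once; it reports no verdict.
The state is a dict: "clock": time; "qpos": joint angles; "qvel": joint speeds; "joint_efforts": joint torques, N m; "eef_pos": TCP position; "tcp_rot": TCP orientation; "contact_force": force on the tool from outside, world axes, zero at the start; "wrist_torque": the same for the moment, N m; "opening": opening from 0.0 (shut) to 1.0 (fully open).
Only numpy, scipy, OpenCV 4.12 (cv2) and the standard library are available. Lean on these libraries where they do the work, as an engineer would, in place of code of your own. Each camera call takes 0.05 s, during which the arm holds its last target.

### The job

The lesson is over, so pack the writing set into the dark wooden box: first lay the black ink stone flat in the bottom of the box, then fit the pale wooden tray over it so that it sits level on the ledges at both ends of the box, either way round. Then lay the worn, smaller ink stick in the long rest of the tray and the green oval seal, lying down, in the short rest across it; leave the larger new ink stick and the tall brown seal where they are.

Things in the scene. Friction and masses are not known exactly. Their poses are not given: they have to be found in the camera images.
- writing_box: Dark wooden open box, 90 (x) x 164 (y) x 36 mm, immovable. Origin: centre of its underside, z up. Heights above it: floor of the well 6, ledges at both ends 25, wall tops 36 mm. The well is 77 mm wide (x), 126 mm long (y); above the ledges it is 152 mm long. Walls 6 mm thick; each long side has a finger opening at its middle, 60 mm wide, down to the floor. A tray that is home has its point 30 mm up.
- stone_center (a point): Black slate ink stone, a flat slab with a shallow hollow, 68 x 118 x 15 mm, about 0.28 kg. The point is its centre, 7.5 mm above its underside; x is the short side (68 mm, grasp across it at the middle), y the long side, z up. It may lie in the box either way round.
- tray_center (a point): Pale wooden tray, a board 68 (x, grasp across it at the middle) x 144 (y) x 10 mm. The point is the board's centre, 5 mm up; z up. On the board, edged by 4 mm high rails, are a long rest (grey floor, 28 x 83 mm, along y, centre at y = -26.5 mm) and a short rest across it (blue floor, 57 mm in x, 24 in y, centre at y = +56 mm). The rails leave finger gaps 37 mm wide beside the middle of each rest.
- worn_stick_center (a point): Worn ink stick: the smaller of the two black ink sticks, with one plain gold patch, 20 x 75 x 10 mm, lying flat. The point is its centre, half-way up (5 mm); x is its width (20 mm, grasp across it), y its length, z up.
- green_seal_center (a point): Green oval stone seal lying on its side, red at one end, 16 x 49 x 16 mm. The point is its centre, half-way up (8 mm); x is its width (16 mm, grasp across it), y its length, z up.
- new_stick_center (a point): Bystander: the larger, new black ink stick with two gold stripes, 22 x 85 x 10 mm, lying flat; the point is its centre. It is too long for the tray and stays where it is.
- tall_seal_center (a point): Bystander: tall brown stone seal with a rounded head, 20 x 20 x 54 mm, standing upright; the point is its centre, 27 mm up. It stays where it is.

How it is judged:
By the outcome, as a careful person would: the job done as asked, in the order asked, and still so for the second after the job is handed in, with the robot touching nothing.
It also fails if it takes over 120 s, if anything falls off the work surface, if the arm or the gripper's body presses on something with over 40 N, if the wrist force passes 120 N, or if a joint passes its speed limit or range.

## Working session

There is one attempt and no reset: what is moved stays moved. The work goes in short steps, Python scripts to look and compute and a shell command to move; the robot and the scene stay as the last step left them, time stands still between calls to the robot, and variables do not carry over. Pictures are saved under pics/ and viewed, and the job is handed in when it is done.

```bash
mkdir -p pics; ls; python3 - <<'E'
from rig import sense, grab_frame, job, r
import cv2
print(sense()); print(r.tip_extent)
for n in("scene","top","wrist"):
    f=grab_frame(n); cv2.imwrite(f"pics/{n}0.png",f["color"][:,:,::-1]); print(n,f["mtx"].tolist(),f["distortion"],f["T"].round(3).tolist())
E
```

```text
pics
{'clock': 0.0, 'qpos': array([-1.14940229e+00,  3.53621013e-01,  1.63414814e+00,  4.25926026e-05,
        1.15519005e+00, -2.37117826e-03]), 'qvel': array([ 8.92790528e-04,  6.60265493e-05, -4.58596684e-04,  1.57822700e-04,
       -1.52001961e-03,  9.31158221e-05]), 'joint_efforts': array([-1.41817949e-03, -6.05264139e+01, -3.42062867e+01,  4.52296274e-05,
        9.60450416e-03, -1.91656738e-06]), 'eef_pos': array([ 256.92047485, -569.48563171,  403.97247134]), 'tcp_rot': array([-3.14022620e+00, -4.21834486e-05,  4.23747958e-01]), 'contact_force': array([ 0.40401512, -0.48336004,  0.43781417]), 'wrist_torque': array([ 0.01340826,  0.01069143, -0.02442008]), 'opening': 1.0012063579771315}
173.4
scene [[421.90468086340564, 0.0, 325.1775797506411], [0.0, 421.90468086340564, 204.02889702763778], [0.0, 0.0, 1.0]] [-0.00161831  0.          0.          0.          0.        ] [[0.468, -0.416, 0.779, -366.971], [-0.883, -0.2, 0.424, -500.64], [-0.02, -0.887, -0.462, 574.797], [0.0, 0.0, 0.0, 1.0]]
top [[404.94625152851927, 0.0, 323.54200010386205], [0.0, 404.94625152851927, 205.81141279736198], [0.0, 0.0, 1.0]] [-0.00932975  0.          0.          0.          0.        ] [[0.026, -0.985, 0.169, 323.984], [-1.0, -0.024, 0.014, -25.294], [-0.01, -0.17, -0.985, 1047.025], [0.0, 0.0, 0.0, 1.0]]
wrist [[340.7352028624814, 0.0, 316.57844122515456], [0.0, 340.7352028624814, 197.72480997273874], [0.0, 0.0, 1.0]] [-0.0720166  0.         0.         0.         0.       ] [[0.411, -0.87, -0.274, 326.625], [-0.912, -0.392, -0.123, -537.085], [-0.001, 0.3, -0.954, 373.571], [0.0, 0.0, 0.0, 1.0]]
```

View pics/scene0.png

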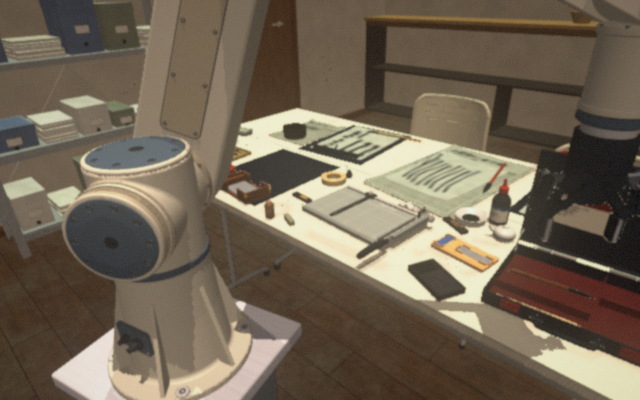

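View pics/top0.png

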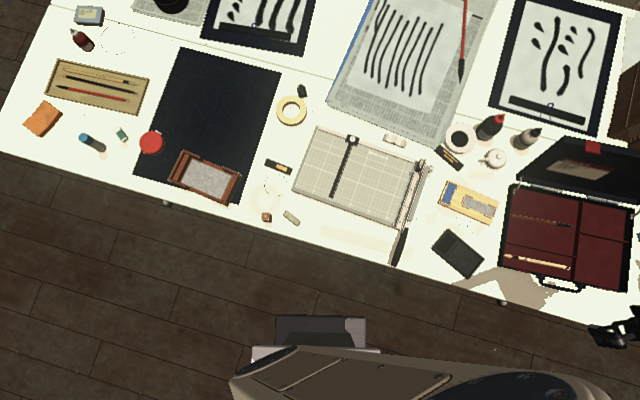

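View pics/wrist0.png

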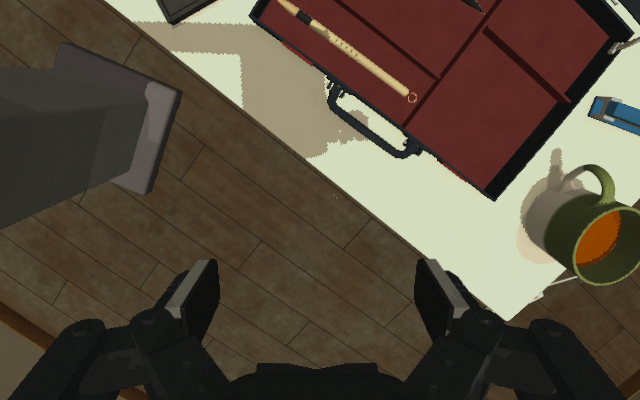

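```bash
python3 - <<'E'
import cv2
a=cv2.imread('pics/top0.png')
cv2.imwrite('pics/z1.png',cv2.resize(a[130:250,130:330],None,fx=4,fy=4,interpolation=cv2.INTER_CUBIC))
cv2.imwrite('pics/z2.png',cv2.resize(a[120:290,380:530],None,fx=3.5,fy=3.5,interpolation=cv2.INTER_CUBIC))
E
```

```text
(no output)
```

View pics/z1.png

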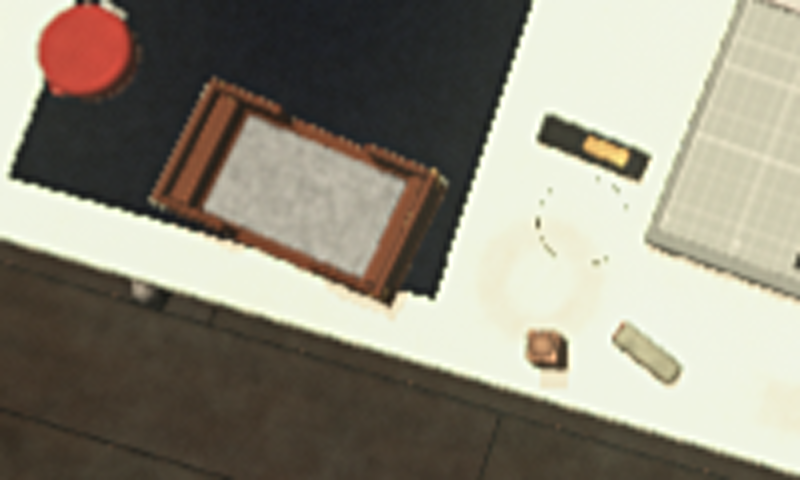

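View pics/z2.png

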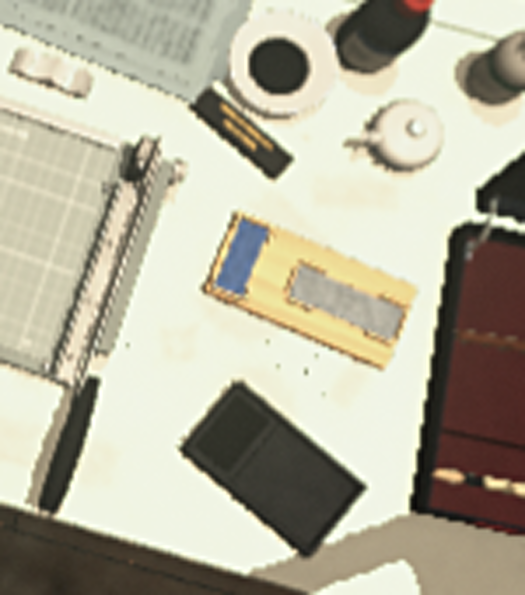

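```bash
cat > h.py <<'E'
import numpy as np, cv2
from rig import sense, grab_frame, r
from scipy.spatial.transform import Rotation as R
def ray(f,px,z):
    px=np.atleast_2d(np.asarray(px,float)); u=cv2.undistortPoints(px[:,None],f["mtx"],np.array(f["distortion"]))[:,0]
    d=np.c_[u,np.ones(len(u))]@f["T"][:3,:3].T; o=f["T"][:3,3]
    return (o+d*((z-o[2])/d[:,2])[:,None])[:,:2]
def proj(f,P):
    P=np.atleast_2d(np.asarray(P,float)); T=np.linalg.inv(f["T"]); 
    rv=cv2.Rodrigues(T[:3,:3])[0]
    return cv2.projectPoints(P[:,None],rv,T[:3,3],f["mtx"],np.array(f["distortion"]))[0][:,0]
def rect(f,mask,z):
    """largest blob -> world min-area rect on plane z: centre, (short,long), yaw of long axis"""
    c=max(cv2.findContours(mask.astype(np.uint8),cv2.RETR_EXTERNAL,cv2.CHAIN_APPROX_NONE)[0],key=cv2.contourArea)
    W=ray(f,c[:,0]+0.0,z)
    cen,(w,h),_=cv2.minAreaRect(W.astype(np.float32))
    b=cv2.boxPoints((cen,(w,h),_)); e=[b[1]-b[0],b[2]-b[1]]; l=max(e,key=np.linalg.norm)
    return np.array(cen),sorted((w,h)),(np.arctan2(l[1],l[0])+np.pi/2)%np.pi-np.pi/2
def rel(target_xyz,yaw=None):
    """shift in tool axes to a TCP target; wz turn (tool axis) to put jaw axis y at heading yaw (mod pi)"""
    s=sense(); Rt=R.from_euler('xyz',s['tcp_rot']); d=Rt.inv().apply(np.array(target_xyz)-s['eef_pos'])
    print('t',round(s['clock'],2),'tcp',s['eef_pos'].round(1),'rot',s['tcp_rot'].round(3),'q6',s['qpos'][5].round(2),'open',round(s['opening'],2))
    print('shift tool',d.round(1))
    if yaw is not None:
        y=Rt.apply([0,1,0]); a=np.arctan2(y[1],y[0]); dw=(yaw-a+np.pi/2)%np.pi-np.pi/2
        z=Rt.apply([0,0,1]); print('tilt',z.round(3),'wz',(-dw).round(3),'(alt',(-dw+np.pi).round(3),')')
E
python3 - <<'E'
from h import *
f=grab_frame("top"); c=f["color"]; h=cv2.cvtColor(c,cv2.COLOR_RGB2HSV); g=c.max(2)
def roi(x0,y0,x1,y1,m):
    k=np.zeros(g.shape,bool); k[y0:y1,x0:x1]=m[y0:y1,x0:x1]; return k
print('stone',rect(f,roi(425,220,490,282,g<90),15))
tm=(h[...,1]>70)
print('tray',rect(f,roi(430,175,505,230,tm),10))
print('worn',rect(f,roi(258,153,297,180,(g<90)|(h[...,1]>110)),10))
print('new',rect(f,roi(432,142,466,172,(g<90)|(h[...,1]>110)),10))
print('green',rect(f,roi(280,205,305,230,g<200),8))
print('brown',rect(f,roi(258,208,275,225,g<200),54))
m=roi(160,140,250,210,(h[...,1]>90)&(h[...,0]<25)&(g>40)); print('box',rect(f,m,36))
print(f['T'][:3,3])
cv2.imwrite('pics/m.png',m*255)
E
```

```text
stone (array([ 387.20504761, -351.46368408]), [67.64997863769531, 117.56863403320312], np.float32(0.87619984))
tray (array([ 520.28088379, -384.84118652]), [69.28441619873047, 144.9783477783203], np.float32(1.1717421))
worn (array([604.81842041, 113.57572937]), [18.082326889038086, 72.2837905883789], np.float32(1.206431))
new (array([ 639.8480835 , -336.97973633]), [21.63690757751465, 82.08972930908203], np.float32(0.8455652))
green (array([468.53573608,  72.12395477]), [16.95957374572754, 50.37904357910156], np.float32(0.9230076))
brown (array([461.85940552, 129.87814331]), [22.400312423706055, 23.067340850830078], np.float32(0.047725677))
box (array([565.62890625, 298.644104  ]), [92.14860534667969, 173.057861328125], np.float32(1.1926352))
[ 323.98437473  -25.29393066 1047.02522161][ WARN:0@2.582] global loadsave.cpp:1063 imwrite_ Unsupported depth image for selected encoder is fallbacked to CV_8U.
```

```bash
python3 - <<'E'
from h import *
rel([387,-351.5,330],0.876+np.pi/2)
E
```

```text
t 0.2 tcp [ 257.  -569.6  404.2] rot [-3.141  0.     0.424] q6 -0.0 open 1.0
shift tool [ 208.2 -145.2   74.3]
tilt [-0.     0.001 -1.   ] wz -0.452 (alt 2.689 )
```

```bash
python3 -m creep '[[0,0,0,30,-21,10.6,0],[0,0,0,30,-21,10.6,0],[0,0,0,30,-21,10.6,0],[0,0,0,30,-21,10.6,0],[0,0,0,30,-21,10.6,0],[0,0,0,30,-21,10.6,0],[0,0,0,28,-20,10.6,0],[0,0,-0.11,0,0,0,0],[0,0,-0.11,0,0,0,0],[0,0,-0.11,0,0,0,0]]' 60; python3 - <<'E'
from h import *
rel([387,-351.5,330],0.876+np.pi/2)
E
```

```text
clock: 1.03
eef_pos: [390.4, -341.7, 325.2]
tcp_rot: [3.141, 0.002, 0.756]
contact_force: [-0.3, -0.3, -0.8]
opening: 1.002
t 1.03 tcp [ 390.4 -341.7  325.2] rot [3.141e+00 2.000e-03 7.560e-01] q6 0.09 open 1.0
shift tool [-9.2  4.8 -4.8]
tilt [-0.001 -0.001 -1.   ] wz -0.12 (alt 3.022 )
```

```bash
python3 -m creep '[[0,0,-0.11,0,0,0,0],[0,0,-0.01,-8,4.5,0,0],[0,0,0,0,0,0,0]]'; python3 - <<'E'
from h import *
rel([387,-351.5,172],0.876+np.pi/2)
f=grab_frame("wrist"); cv2.imwrite('pics/w1.png',f["color"][:,:,::-1])
E
```

```text
clock: 1.28
eef_pos: [389.2, -349.4, 324.7]
tcp_rot: [-3.14, 0.002, 0.893]
contact_force: [0.5, -1.2, -0.8]
opening: 0.994
t 1.28 tcp [ 389.2 -349.4  324.7] rot [-3.14e+00  2.00e-03  8.93e-01] q6 -0.05 open 0.99
shift tool [ -2.7  -0.2 152.7]
tilt [-0.002 -0.001 -1.   ] wz 0.017 (alt 3.158 )
```

View pics/w1.png

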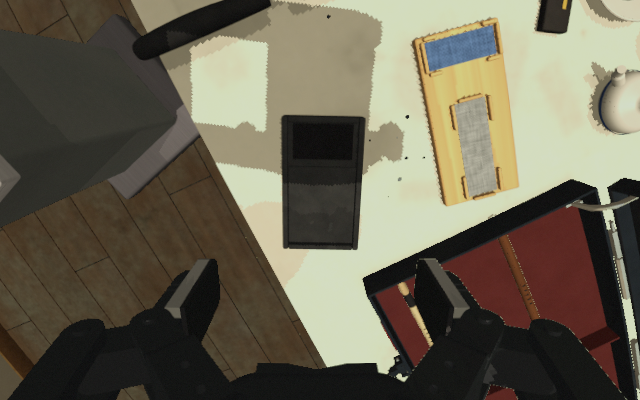

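```bash
python3 - <<'E'
from h import *
f=grab_frame("wrist"); c=f["color"]; g=c.max(2)
k=np.zeros(g.shape,bool); k[90:255,270:375]=g[90:255,270:375]<80
k=cv2.morphologyEx(k.astype(np.uint8),cv2.MORPH_OPEN,np.ones((7,7)))
print(rect(f,k,15))
h=cv2.cvtColor(c,cv2.COLOR_RGB2HSV)
k=np.zeros(g.shape,bool); k[10:210,405:522]=h[10:210,405:522,1]>90
print('tray',rect(f,k,10))
E
```

```text
(array([ 391.21014404, -352.16555786]), [67.07318115234375, 117.43316650390625], np.float32(0.870124))
tray (array([ 522.44763184, -384.89630127]), [69.87899780273438, 144.4358367919922], np.float32(1.1704942))
```

```bash
python3 - <<'E'
from h import *
rel([391,-352,174],0.872+np.pi/2)
E
```

```text
t 1.38 tcp [ 389.  -348.7  324.5] rot [-3.139e+00  1.000e-03  8.900e-01] q6 -0.05 open 1.0
shift tool [ -1.1   4.  150.5]
tilt [-0.003  0.    -1.   ] wz 0.018 (alt 3.16 )
```

```bash
python3 -m creep '[[0,0,0.015,-1,3.5,10,0],[0,0,0,0,0,20,0],[0,0,0,0,0,20,0],[0,0,0,0,0,20,0],[0,0,0,0,0,20,0],[0,0,0,0,0,20,0],[0,0,0,0,0,10,0],[0,0,0,0,0,5,0],[0,0,0,0,0,0,0]]'; python3 - <<'E'
from h import *
rel([391,-352,174],0.872+np.pi/2)
E
```

```text
clock: 2.13
eef_pos: [391.7, -351.8, 191.4]
tcp_rot: [3.141, 0.001, 0.859]
contact_force: [-0.6, 0.6, -0.1]
opening: 1.0
t 2.13 tcp [ 391.7 -351.8  191.4] rot [3.141e+00 1.000e-03 8.590e-01] q6 -0.02 open 1.0
shift tool [-0.6 -0.4 17.4]
tilt [-0.    -0.001 -1.   ] wz -0.013 (alt 3.129 )
```

```bash
python3 -m creep '[[0,0,-0.013,-0.6,-0.4,12,0],[0,0,0,0,0,5,0],[0,0,0,0,0,0,0]]'; python3 - <<'E'
from h import *
rel([391,-352,174],0.872+np.pi/2)
f=grab_frame("wrist"); cv2.imwrite('pics/w2.png',f["color"][:,:,::-1])
E
```

```text
clock: 2.38
eef_pos: [391.8, -352.6, 175.2]
tcp_rot: [3.139, 0.001, 0.871]
contact_force: [0.4, 0.1, 0.4]
opening: 1.001
t 2.38 tcp [ 391.8 -352.6  175.2] rot [3.139e+00 1.000e-03 8.710e-01] q6 -0.03 open 1.0
shift tool [-0.1 -1.   1.2]
tilt [ 0.001 -0.002 -1.   ] wz -0.001 (alt 3.14 )
```

View pics/w2.png

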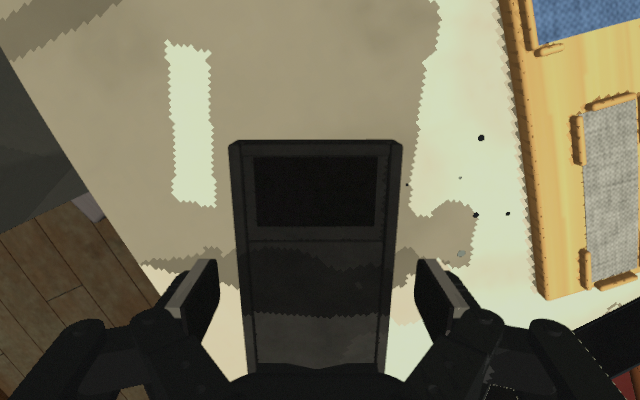

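```bash
python3 - <<'E'
from h import *
print(r.tip_extent)
f=grab_frame("wrist"); s=sense(); Rt=R.from_euler('xyz',s['tcp_rot'])
Tc=f["T"]; o=Rt.inv().apply(Tc[:3,3]-s['eef_pos']); print(o)
for px in [(213,260),(168,318),(190,325),(218,262),(419,260),(465,308)]:
    u=cv2.undistortPoints(np.array([[px]],float),f["mtx"],np.array(f["distortion"]))[0,0]
    d=Rt.inv().apply(Tc[:3,:3]@[u[0],u[1],1]); 
    t=(np.sign(d[1])*42.5-o[1])/d[1]; print(px,(o+d*t).round(1))
E
```

```text
173.4
[77.27063899 -0.99745275 30.75221651]
(213, 260) [ 12.9 -42.5 152.3]
(168, 318) [ 17.4 -42.5 109.3]
(190, 325) [  4.7 -42.5 122.5]
(218, 262) [  8.8 -42.5 158.3]
(419, 260) [  8.9  42.5 159.5]
(465, 308) [ 17.1  42.5 114.2]
```

```bash
python3 -m creep '[[0,0,0,0,-0.5,5,0],[0,0,0,0,0,0,0.15],[0,0,0,0,0,0,0.3],[0,0,0,0,0,0,0.4],[0,0,0,0,0,0,0.4]]' 60; python3 - <<'E'
from h import *
rel([391,-352,170],0.872+np.pi/2)
f=grab_frame("wrist"); cv2.imwrite('pics/w3.png',f["color"][:,:,::-1])
E
```

```text
clock: 2.9
eef_pos: [392.0, -352.8, 173.6]
tcp_rot: [3.136, 0.001, 0.87]
contact_force: [0.0, 0.4, -3.9]
opening: 0.777
t 2.9 tcp [ 392.  -352.8  173.6] rot [3.136e+00 1.000e-03 8.700e-01] q6 -0.03 open 0.78
shift tool [-0.  -1.4  3.6]
tilt [ 0.004 -0.005 -1.   ] wz -0.002 (alt 3.139 )
```

View pics/w3.png

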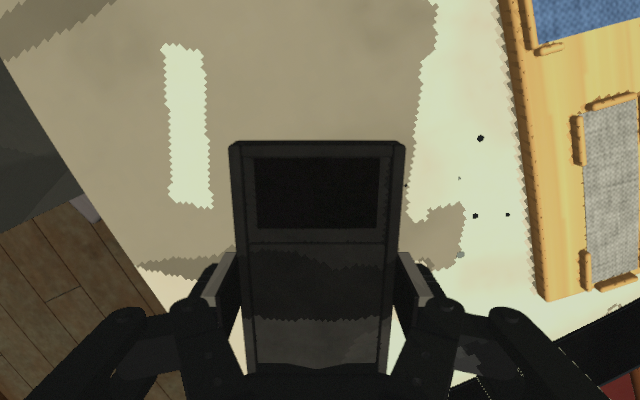

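```bash
python3 -m creep '[[0,0,0,0,0,0,0.1],[0,0,0,0,0,0,0.1],[0,0,0,0,0,5,0.1],[0,0,0,0,0,0,0.1]]' 60
```

```text
clock: 3.28
eef_pos: [392.4, -353.1, 168.7]
tcp_rot: [3.134, 0.001, 0.87]
contact_force: [-0.7, 0.1, 0.0]
opening: 0.899
```

```bash
python3 -m creep '[[0,0,0,0,0,0,0.4],[0,0,0,0,0,0,0.5],[0,0,0,0,0,0,0.5],[0,0,0,0,0,0,0.5]]' 60
```

```text
clock: 3.62
eef_pos: [392.4, -353.1, 169.0]
tcp_rot: [3.135, 0.001, 0.87]
contact_force: [0.4, -0.1, -0.6]
opening: 0.775
```

```bash
python3 -m creep '[[0,0,0,0,0,-6,0.5],[0,0,0,0,0,-10,0.5],[0.006,0,0,0,0,-20,0.5],[0,0,0,0,0,-25,0.5],[0,0,0,0,0,-25,0.5],[0,0,0,0,0,-25,0.5],[0,0,0,0,0,-25,0.5],[0,0,0,0,0,-20,0.5],[0,0,0,0,0,0,0.5]]'; python3 - <<'E'
from h import *
rel([563,298,330],1.193+np.pi/2)
f=grab_frame("wrist"); cv2.imwrite('pics/w4.png',f["color"][:,:,::-1])
E
```

```text
clock: 4.37
eef_pos: [390.5, -351.2, 333.9]
tcp_rot: [-3.135, 0.001, 0.87]
contact_force: [0.6, -0.9, -3.5]
opening: 0.776
t 4.37 tcp [ 390.5 -351.2  333.9] rot [-3.135e+00  1.000e-03  8.700e-01] q6 -0.03 open 0.78
shift tool [ 607.3 -287.     5.2]
tilt [-0.006  0.004 -1.   ] wz -0.323 (alt 2.818 )
```

View pics/w4.png

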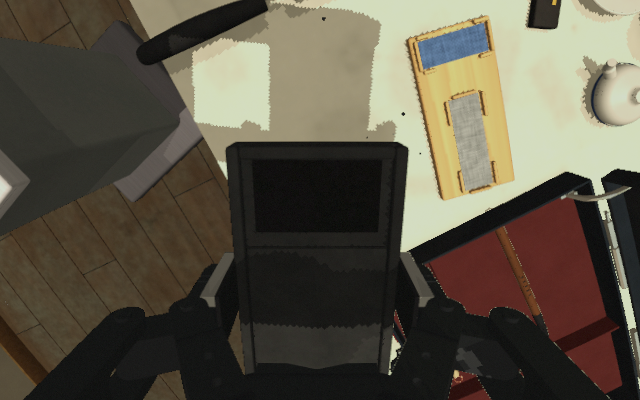

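```bash
python3 -m creep '[[-0.005,0,0,16,-8,0,0.5],[0,0,0,28,-13.3,0,0.5],[0,0,0,34,-16,0,0.5],[0,0,0,34,-16,0,0.5],[0,0,0,34,-16,0,0.5],[0,0,0,34,-16,0,0.5],[0,0,0,34,-16,0,0.5],[0,0,0,34,-16,0,0.5],[0,0,0,34,-16,0,0.5],[0,0,0,34,-16,0,0.5]]'; python3 - <<'E'
from h import *
rel([563,298,330],1.193+np.pi/2)
E
```

```text
clock: 5.25
eef_pos: [476.5, -3.8, 321.3]
tcp_rot: [-3.129, 0.009, 0.859]
contact_force: [0.8, -0.2, -3.4]
opening: 0.776
t 5.25 tcp [476.5  -3.8 321.3] rot [-3.129  0.009  0.859] q6 0.7 open 0.78
shift tool [ 284.9 -131.9   -9.5]
tilt [-0.015  0.002 -1.   ] wz -0.334 (alt 2.807 )
```

```bash
python3 -m creep '[[-0.012,0.009,0,34,-16,-2,0.5],[0,0,0,34,-16,-2,0.5],[0,0,0,34,-16,-2,0.5],[0,0,0,34,-16,-2,0.5],[0,0,0,34,-16,-2,0.5],[0,0,0,34,-16,-2,0.5],[0,0,0,30,-14,0,0.5],[0,0,0,20,-10,0,0.5],[0,0,0,10,-5,0,0.5],[0,0,0,0,0,0,0.5]]'; python3 - <<'E'
from h import *
rel([563,298,330],1.193+np.pi/2)
E
```

```text
clock: 6.08
eef_pos: [549.5, 299.1, 316.3]
tcp_rot: [-3.13, 0.016, 0.866]
contact_force: [-0.2, -0.8, -2.9]
opening: 0.775
t 6.08 tcp [549.5 299.1 316.3] rot [-3.13   0.016  0.866] q6 1.2 open 0.77
shift tool [  7.7  10.8 -14. ]
tilt [-0.019 -0.004 -1.   ] wz -0.328 (alt 2.814 )
```

```bash
python3 -m creep '[[-0.011,0.016,0,8,10.5,-7,0.5],[0,0,-0.11,0,0,-7,0.5],[0,0,-0.11,0,0,0,0.5],[0,0,-0.107,0,0,0,0.5],[0,0,0,0,0,0,0.5]]'; python3 - <<'E'
from h import *
rel([563,298,330],1.193+np.pi/2)
f=grab_frame("wrist"); cv2.imwrite('pics/w5.png',f["color"][:,:,::-1])
f=grab_frame("top"); cv2.imwrite('pics/t5.png',f["color"][:,:,::-1])
E
```

```text
clock: 6.5
eef_pos: [563.5, 293.1, 326.2]
tcp_rot: [-3.139, 0.006, 1.206]
contact_force: [0.1, -0.5, -3.5]
opening: 0.777
t 6.5 tcp [563.5 293.1 326.2] rot [-3.139  0.006  1.206] q6 0.84 open 0.78
shift tool [ 4.3 -2.3 -3.8]
tilt [-0.004 -0.005 -1.   ] wz 0.013 (alt 3.154 )
```

View pics/w5.png

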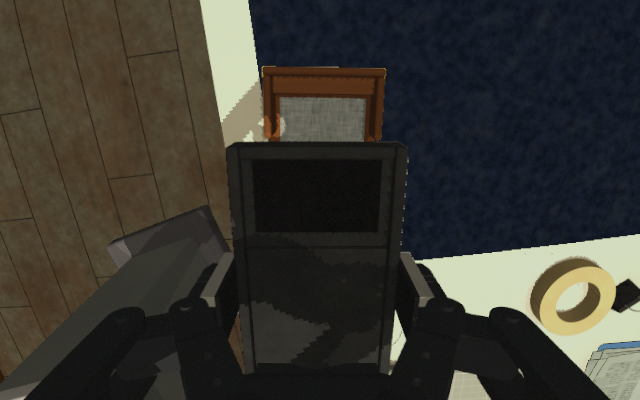

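View pics/t5.png

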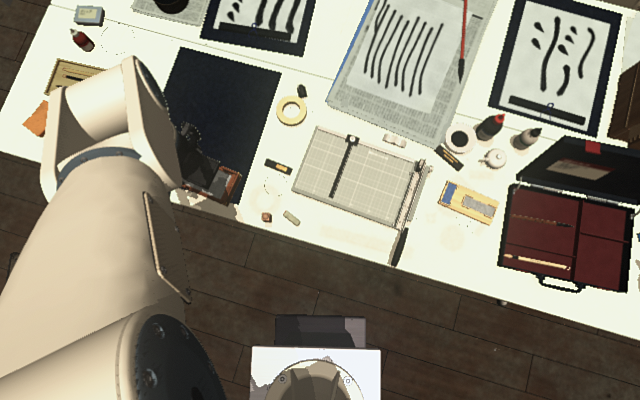

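```bash
python3 - <<'E'
import cv2
a=cv2.imread('pics/w5.png')
cv2.imwrite('pics/z5.png',cv2.resize(a[55:155,220:420],None,fx=4,fy=4,interpolation=cv2.INTER_CUBIC))
E
```

```text
(no output)
```

View pics/z5.png

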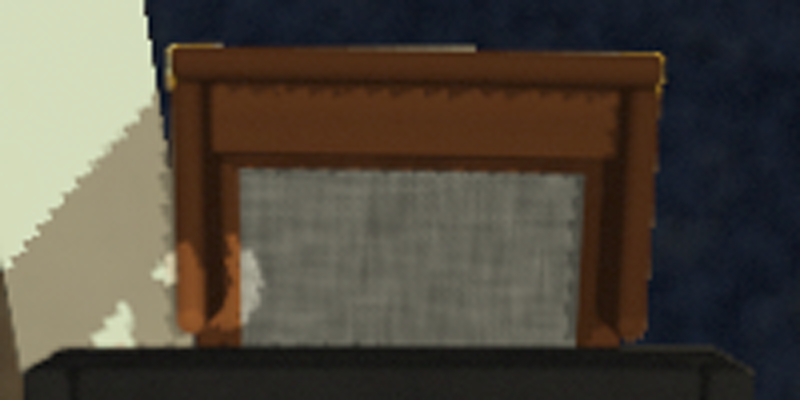

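```bash
cat > bx.py <<'E'
from h import *
def box(f,out,ledge,floor,opn):
    for n,p,z,y,w in (('out',out,36,82,90),('ledge',ledge,25,63,77),('floor',floor,6,63,77),('open',opn,36,30,84)):
        W=ray(f,p,z); e=W[0]-W[1]; m=W.mean(0); L=np.linalg.norm(e); ax=np.array([e[1],-e[0]])/L
        print(n,'mid',m.round(1),'w',L.round(1),'yaw(long)',np.arctan2(ax[1],ax[0]).round(3),'centre',(m-y*np.array([np.cos(1.193),np.sin(1.193)])).round(1))
E
python3 - <<'E'
from bx import *
f=grab_frame("wrist")
box(f,[(263,67),(385.7,68.7)],[(275.5,94.5),(370.7,95.2)],[(280,97),(365.5,98.5)],[(267.5,137),(378.8,139)])
s=sense(); Rt=R.from_euler('xyz',s['tcp_rot'])
# stone front edge in tool frame
o=Rt.inv().apply(f["T"][:3,3]-s['eef_pos'])
for px in [(228,144),(406,144)]:
    u=cv2.undistortPoints(np.array([[px]],float),f["mtx"],np.array(f["distortion"]))[0,0]
    d=Rt.inv().apply(f["T"][:3,:3]@[u[0],u[1],1]); t=(154-o[2])/d[2]; print((o+d*t).round(1))
rel([563,298,330],1.193+np.pi/2)
E
```

```text
out mid [601.2 377.5] w 88.4 yaw(long) 1.184 centre [570.9 301.2]
ledge mid [593.6 359.9] w 72.8 yaw(long) 1.19 centre [570.3 301.3]
floor mid [592.7 357.4] w 70.2 yaw(long) 1.18 centre [569.4 298.8]
open mid [582.1 330.6] w 84.6 yaw(long) 1.179 centre [571.  302.7]
[ 58.8 -32.7 154. ]
[ 58.8  32.2 154. ]
t 6.65 tcp [563.3 293.6 326.2] rot [-3.139  0.006  1.197] q6 0.85 open 0.78
shift tool [ 3.9 -1.9 -3.8]
tilt [-0.005 -0.004 -1.   ] wz 0.004 (alt 3.145 )
```

```bash
python3 - <<'E'
from h import *
rel([570.5,301,230],1.184+np.pi/2)
E
```

```text
t 6.65 tcp [563.3 293.6 326.2] rot [-3.139  0.006  1.197] q6 0.85 open 0.78
shift tool [10.   4.3 96.1]
tilt [-0.005 -0.004 -1.   ] wz 0.013 (alt 3.154 )
```

```bash
python3 -m creep '[[-0.002,0.006,0.013,5,2,5,0.5],[0,0,0,5,2,15,0.5],[0,0,0,0,0,20,0.5],[0,0,0,0,0,20,0.5],[0,0,0,0,0,20,0.5],[0,0,0,0,0,10,0.5],[0,0,0,0,0,0,0.5],[0,0,0,0,0,0,0.5]]'; python3 - <<'E'
from h import *
rel([570.5,301,230],1.184+np.pi/2)
f=grab_frame("wrist"); cv2.imwrite('pics/w6.png',f["color"][:,:,::-1])
a=f["color"][:,:,::-1]
cv2.imwrite('pics/z6.png',cv2.resize(a[0:200,200:430],None,fx=3,fy=3,interpolation=cv2.INTER_CUBIC))
E
```

```text
clock: 7.32
eef_pos: [573.0, 302.2, 227.2]
tcp_rot: [3.141, -0.002, 1.168]
contact_force: [0.5, 0.0, -3.8]
opening: 0.78
t 7.32 tcp [573.  302.2 227.2] rot [ 3.141e+00 -2.000e-03  1.168e+00] q6 0.89 open 0.78
shift tool [-2.1 -1.8 -2.8]
tilt [ 0.001  0.002 -1.   ] wz -0.016 (alt 3.125 )
```

View pics/z6.png

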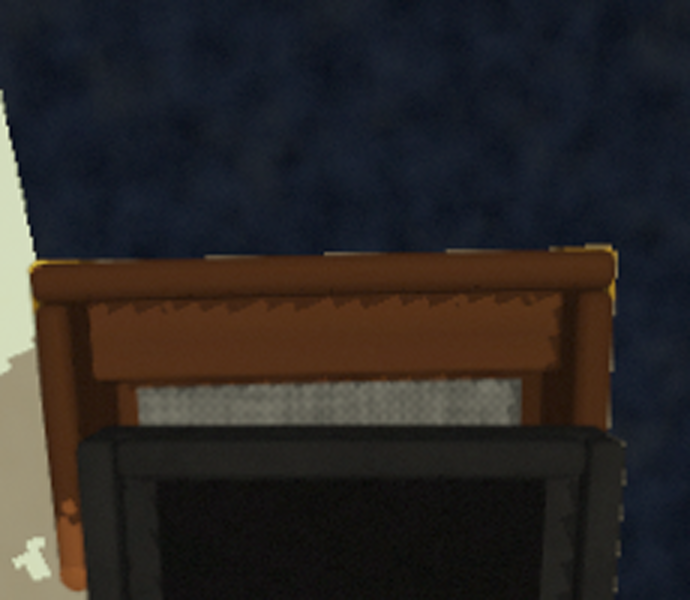

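```bash
python3 - <<'E'
from bx import *
f=grab_frame("wrist")
box(f,[(211,88),(404.5,84)],[(231,127.5),(386.5,124)],[(245.5,130),(374,126.5)],[(224,195),(404,190)])
rel([570.5,301,230],1.184+np.pi/2)
E
```

```text
out mid [600.3 377.9] w 88.1 yaw(long) 1.186 centre [570.  301.7]
ledge mid [592.9 360.4] w 77.7 yaw(long) 1.188 centre [569.7 301.8]
floor mid [591.8 357.3] w 71.4 yaw(long) 1.193 centre [568.6 298.8]
open mid [582.9 330.3] w 89.3 yaw(long) 1.195 centre [571.8 302.5]
t 7.42 tcp [573.2 302.3 228.3] rot [ 3.140e+00 -3.000e-03  1.168e+00] q6 0.88 open 0.78
shift tool [-2.2 -1.9 -1.7]
tilt [ 0.002  0.002 -1.   ] wz -0.016 (alt 3.126 )
```

```bash
python3 -m creep '[[0,-0.003,-0.02,-2.2,-2.2,4,0.5],[0,0,0,0,0,8,0.5],[0,0,0,0,0,0,0.5],[0,0,0,0,0,0,0.5]]'; python3 - <<'E'
from h import *
rel([570,301.7,176],1.188+np.pi/2)
E
```

```text
clock: 7.75
eef_pos: [571.3, 301.7, 218.7]
tcp_rot: [3.136, -0.004, 1.19]
contact_force: [0.1, -0.5, -3.5]
opening: 0.779
t 7.75 tcp [571.3 301.7 218.7] rot [ 3.136 -0.004  1.19 ] q6 0.87 open 0.78
shift tool [-0.7 -1.4 42.6]
tilt [ 0.006  0.002 -1.   ] wz 0.002 (alt 3.144 )
```

```bash
python3 -m creep '[[0.005,-0.003,0,-0.7,-1.2,4,0.5],[0,0,0,0,0,6,0.5],[0,0,0,0,0,6,0.5],[0,0,0,0,0,6,0.5],[0,0,0,0,0,0,0.5],[0,0,0,0,0,0,0.5]]'; python3 - <<'E'
from h import *
rel([570,301.7,176],1.188+np.pi/2)
f=grab_frame("wrist"); cv2.imwrite('pics/w7.png',f["color"][:,:,::-1])
E
```

```text
clock: 8.25
eef_pos: [570.1, 301.6, 195.0]
tcp_rot: [3.141, -0.002, 1.19]
contact_force: [0.2, 0.8, -3.0]
opening: 0.779
t 8.25 tcp [570.1 301.6 195. ] rot [ 3.141e+00 -2.000e-03  1.190e+00] q6 0.86 open 0.78
shift tool [-0.  -0.1 19. ]
tilt [ 0.001  0.002 -1.   ] wz 0.002 (alt 3.143 )
```

View pics/w7.png

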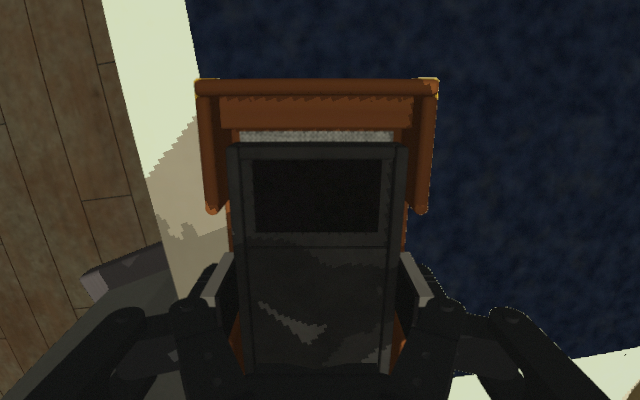

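```bash
python3 -m creep '[[0,0,0,0,0,5,0.5],[0,0,0,0,0,5,0.5],[0,0,0,0,0,3,0.5],[0,0,0,0,0,2,0.5],[0,0,0,0,0,0,0.5],[0,0,0,0,0,0,0.5]]'; python3 - <<'E'
from h import *
rel([570,301.7,176],1.188+np.pi/2)
E
```

```text
clock: 8.8
eef_pos: [570.2, 301.7, 178.4]
tcp_rot: [3.141, -0.002, 1.19]
contact_force: [0.8, -0.3, -3.2]
opening: 0.778
t 8.8 tcp [570.2 301.7 178.4] rot [ 3.141e+00 -2.000e-03  1.190e+00] q6 0.86 open 0.78
shift tool [-0.  -0.2  2.4]
tilt [ 0.001  0.002 -1.   ] wz 0.002 (alt 3.143 )
```

```bash
python3 -m creep '[[0,0,0,0,0,1.5,0.5],[0,0,0,0,0,1.5,0.5],[0,0,0,0,0,0,0.5]]'; python3 -m creep '[[0,0,0,0,0,1,0.5],[0,0,0,0,0,0,0.5]]'
```

```text
clock: 9.05
eef_pos: [570.4, 301.9, 177.9]
tcp_rot: [3.14, -0.002, 1.19]
contact_force: [-0.4, 0.6, -3.0]
opening: 0.779
clock: 9.22
eef_pos: [570.7, 302.0, 177.6]
tcp_rot: [3.139, -0.003, 1.19]
contact_force: [-0.9, -0.9, -2.9]
opening: 0.777
```

```bash
python3 -m creep '[[0,0,0,0,0,4,0.5],[0,0,0,0,0,0,0.5],[0,0,0,0,0,0,0.5]]'
```

```text
clock: 9.47
eef_pos: [571.5, 302.6, 178.8]
tcp_rot: [3.138, -0.005, 1.19]
contact_force: [0.5, -0.6, -3.1]
opening: 0.775
```

```bash
python3 -m creep '[[0.003,-0.004,0,-1,-1,4,0.5],[0,0,0,0,0,4,0.5],[0,0,0,0,0,3,0.5]]'
```

```text
clock: 9.72
eef_pos: [571.6, 302.6, 176.8]
tcp_rot: [3.14, -0.003, 1.19]
contact_force: [-10.1, -5.2, 29.2]
opening: 0.774
```

```bash
python3 - <<'E'
from h import *
f=grab_frame("wrist"); cv2.imwrite('pics/w8.png',f["color"][:,:,::-1])
rel([570,301.7,176],1.188+np.pi/2); print(sense()['contact_force'])
f=grab_frame("scene"); a=f["color"][:,:,::-1]
cv2.imwrite('pics/s8.png',cv2.resize(a[130:250,180:380],None,fx=4,fy=4,interpolation=cv2.INTER_CUBIC))
E
```

```text
t 9.77 tcp [571.6 302.6 176.7] rot [ 3.14e+00 -3.00e-03  1.19e+00] q6 0.87 open 0.78
shift tool [-1.4 -1.1  0.7]
tilt [ 0.003  0.002 -1.   ] wz 0.002 (alt 3.143 )
[-12.27194129  -6.80588925  39.90967747]
```

View pics/w8.png

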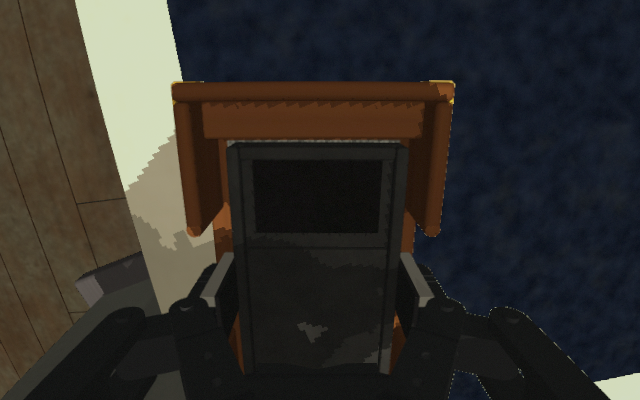

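View pics/s8.png

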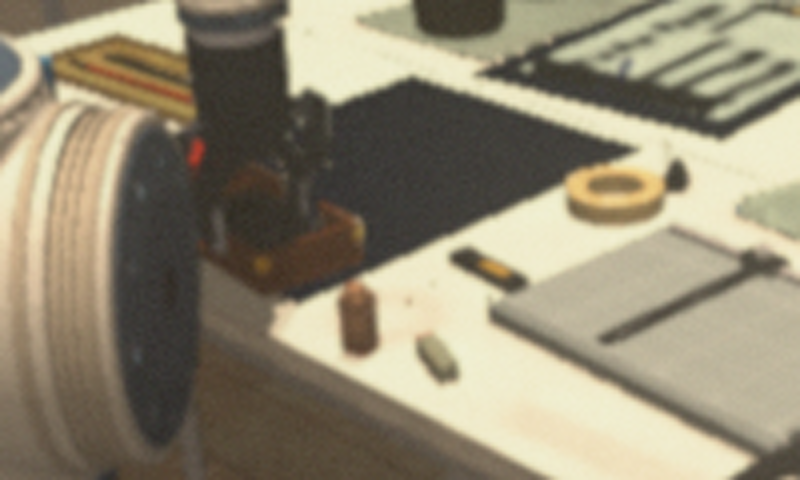

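```bash
python3 -m creep '[[0,0,0,0,0,-1.2,0.5],[0,0,0,0,0,0,0.3],[0,0,0,0,0,0,0.1],[0,0,0,0,0,0,0.05],[0,0,0,0,0,0,0.05]]'; python3 - <<'E'
from h import *
print(sense()['contact_force'])
f=grab_frame("wrist"); cv2.imwrite('pics/w9.png',f["color"][:,:,::-1])
E
```

```text
clock: 10.23
eef_pos: [571.6, 302.6, 177.6]
tcp_rot: [3.139, -0.003, 1.19]
contact_force: [-0.2, -0.4, -0.6]
opening: 0.954
[-0.1787278  -0.44648711 -0.61323075]
```

View pics/w9.png

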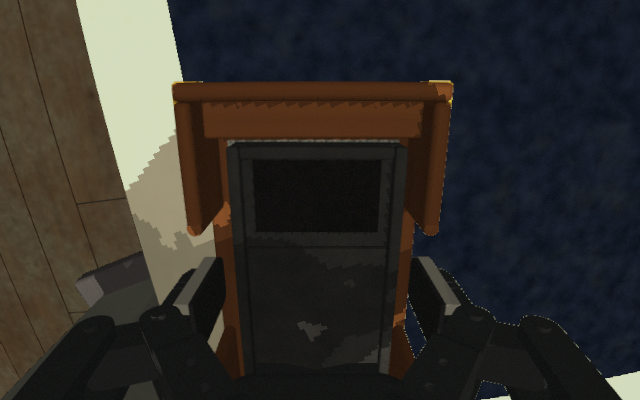

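```bash
python3 -m creep '[[0,0,0,0,0,-8,0],[0,0,0,0,0,-18,0],[0,0,0,0,0,-25,0],[0,0,0,0,0,-30,0],[0,0,0,-15,0,-30,0],[0,0,0,-25,0,-30,0],[0,0,0,-25,0,-10,0],[0,0,0,-15,0,0,0],[0,0,0,0,0,0,0]]'; python3 - <<'E'
from h import *
f=grab_frame("wrist"); cv2.imwrite('pics/w10.png',f["color"][:,:,::-1])
E
```

```text
clock: 11.03
eef_pos: [540.3, 226.4, 335.2]
tcp_rot: [3.141, -0.0, 1.192]
contact_force: [0.7, 0.7, -1.0]
opening: 1.0
```

View pics/w10.png

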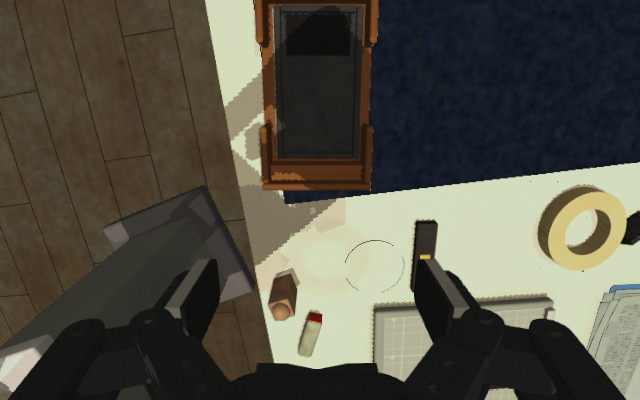

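```bash
python3 -m creep '[[0,0,0,-17,6,0,0],[0,0,0,-30,11,0,0],[0,0,0,-36,13,0,0],[0,0,0,-36,13,0,0],[0,0,0,-36,13,0,0],[0,0,0,-36,13,0,0],[0,0,0,-36,13,0,0],[0,0,0,-36,13,0,0],[0,0,0,-36,13,0,0],[0,0,0,-36,13,0,0]]'; python3 - <<'E'
from h import *
rel([521.5,-385,330],1.17+np.pi/2)
E
```

```text
clock: 11.92
eef_pos: [533.6, -130.8, 323.2]
tcp_rot: [-3.134, -0.004, 1.202]
contact_force: [0.7, 0.6, -0.4]
opening: 0.995
t 11.92 tcp [ 533.6 -130.8  323.2] rot [-3.134 -0.004  1.202] q6 0.12 open 1.0
shift tool [-241.4   80.2   -8.4]
tilt [-0.006  0.007 -1.   ] wz 0.032 (alt 3.174 )
```

```bash
python3 -m creep '[[-0.007,-0.004,0.03,-36,12,-1,0],[0,0,0,-36,12,-1,0],[0,0,0,-36,12,-1,0],[0,0,0,-36,12,-1,0],[0,0,0,-34,11,0,0],[0,0,0,-28,9,0,0],[0,0,0,-16,6,0,0],[0,0,0,-7,2,0,0],[0,0,0,0,0,0,0],[0,0,0,0,0,0,0]]'; python3 - <<'E'
from h import *
rel([521.5,-385,330],1.17+np.pi/2)
f=grab_frame("wrist"); cv2.imwrite('pics/w11.png',f["color"][:,:,::-1])
c=f["color"]; h=cv2.cvtColor(c,cv2.COLOR_RGB2HSV)
E
```

```text
clock: 12.75
eef_pos: [518.2, -387.9, 312.0]
tcp_rot: [-3.13, -0.003, 1.165]
contact_force: [-0.2, 2.2, -0.4]
opening: 0.998
t 12.75 tcp [ 518.2 -387.9  312. ] rot [-3.130e+00 -3.000e-03  1.165e+00] q6 -0.24 open 1.0
shift tool [  4.    1.7 -18. ]
tilt [-0.01   0.007 -1.   ] wz -0.005 (alt 3.136 )
```

View pics/w11.png

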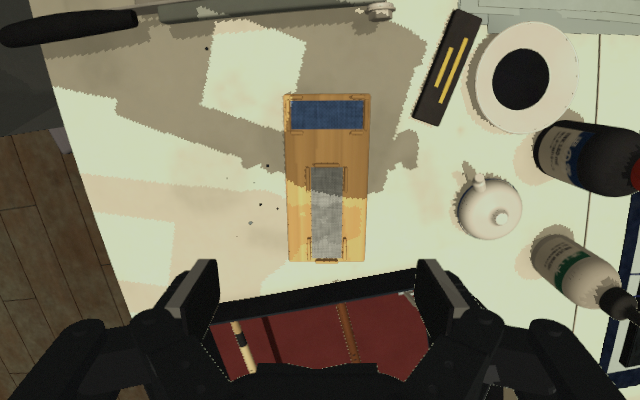

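```bash
python3 - <<'E'
from h import *
f=grab_frame("wrist"); c=f["color"]; h=cv2.cvtColor(c,cv2.COLOR_RGB2HSV)
k=np.zeros(c.shape[:2],np.uint8); k[80:275,265:390]=h[80:275,265:390,1]>95
k=cv2.morphologyEx(k,cv2.MORPH_CLOSE,np.ones((15,15)));k=cv2.morphologyEx(k,cv2.MORPH_OPEN,np.ones((9,9)))
x=rect(f,k,10);print(x); cv2.imwrite('pics/m11.png',cv2.resize(np.vstack([k[80:275,265:390]*255]),None,fx=2,fy=2))
rel([*x[0],178],x[2]+np.pi/2)
E
```

```text
(array([ 524.03540039, -384.37530518]), [67.68390655517578, 142.55442810058594], np.float32(1.1697336))
t 12.85 tcp [ 518.3 -387.1  312.4] rot [-3.130e+00 -3.000e-03  1.166e+00] q6 -0.24 open 1.0
shift tool [  4.4   5.8 134.3]
tilt [-0.01   0.007 -1.   ] wz -0.004 (alt 3.138 )
```

```bash
python3 -m creep '[[-0.011,-0.003,-0.004,4,5,6,0],[0,0,0,0,0,18,0],[0,0,0,0,0,25,0],[0,0,0,0,0,25,0],[0,0,0,0,0,25,0],[0,0,0,0,0,15,0],[0,0,0,0,0,5,0],[0,0,0,0,0,0,0],[0,0,0,0,0,0,0]]'; python3 - <<'E'
from h import *
rel([524,-384.4,169],1.17+np.pi/2)
f=grab_frame("wrist"); cv2.imwrite('pics/w12.png',f["color"][:,:,::-1])
E
```

```text
clock: 13.6
eef_pos: [531.8, -374.1, 189.8]
tcp_rot: [3.133, 0.0, 1.183]
contact_force: [0.1, -0.2, 0.4]
opening: 0.995
t 13.6 tcp [ 531.8 -374.1  189.8] rot [3.133 0.    1.183] q6 -0.23 open 0.99
shift tool [-12.5  -3.5  20.8]
tilt [ 0.008 -0.004 -1.   ] wz 0.013 (alt 3.155 )
```

View pics/w12.png

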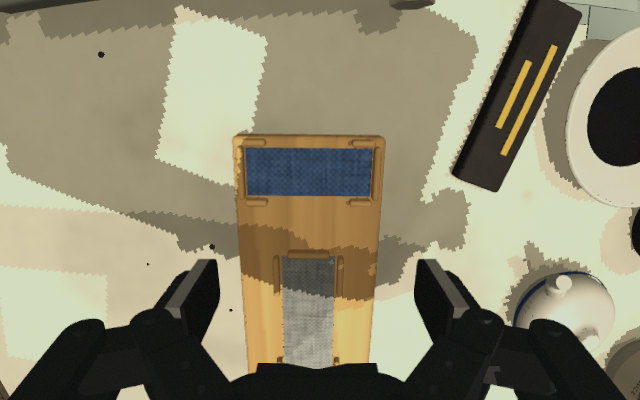

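```bash
python3 -m creep '[[0.008,0,0.013,-12,-3.5,2,0],[0,0,0,0,0,3,0],[0,0,0,0,0,0,0]]'; python3 - <<'E'
from h import *
rel([524,-384.4,169],1.17+np.pi/2)
f=grab_frame("wrist"); cv2.imwrite('pics/w13.png',f["color"][:,:,::-1])
E
```

```text
clock: 13.9
eef_pos: [524.8, -385.1, 188.0]
tcp_rot: [3.136, 0.001, 1.169]
contact_force: [-0.4, -1.1, 0.0]
opening: 1.002
t 13.9 tcp [ 524.8 -385.1  188. ] rot [3.136e+00 1.000e-03 1.169e+00] q6 -0.23 open 1.0
shift tool [ 0.4 -1.1 19. ]
tilt [ 0.004 -0.003 -1.   ] wz -0.001 (alt 3.141 )
```

View pics/w13.png

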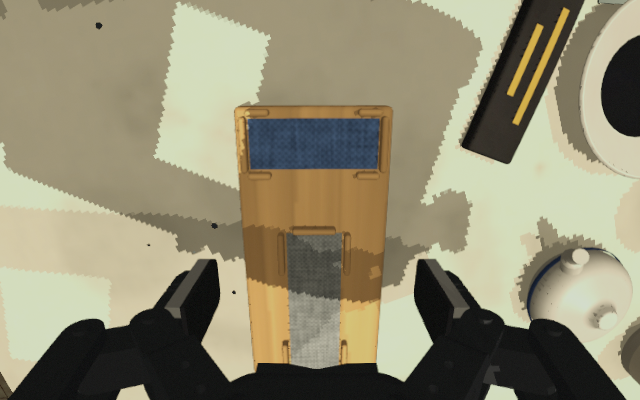

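```bash
python3 -m creep '[[0.004,0,0,0,-1,9,0],[0,0,0,0,0,7,0],[0,0,0,0,0,4,0],[0,0,0,0,0,0,0]]' 50; python3 - <<'E'
from h import *
rel([524,-384.4,169],1.17+np.pi/2)
f=grab_frame("wrist"); cv2.imwrite('pics/w14.png',f["color"][:,:,::-1])
E
```

```text
clock: 14.28
eef_pos: [523.9, -385.9, 167.7]
tcp_rot: [3.138, 0.002, 1.168]
contact_force: [0.6, 0.7, 0.2]
opening: 1.0
t 14.28 tcp [ 523.9 -385.9  167.7] rot [3.138e+00 2.000e-03 1.168e+00] q6 -0.23 open 1.0
shift tool [ 1.4 -0.4 -1.3]
tilt [ 0.003 -0.004 -1.   ] wz -0.002 (alt 3.14 )
```

View pics/w14.png

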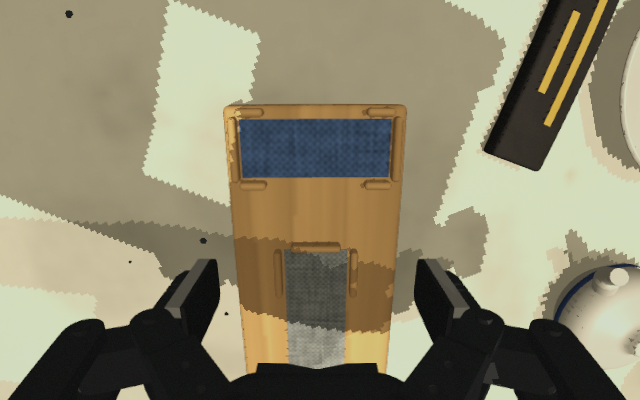

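Tray lies between the pads, its front edge at row 105. Check its offset and close.

```bash
python3 -m creep '[[0,0,0,1,0,-1,0.2],[0,0,0,0,0,0,0.4],[0,0,0,0,0,0,0.5],[0,0,0,0,0,0,0.5],[0,0,0,0,0,0,0.5]]' 50; python3 - <<'E'
from h import *
s=sense(); f=grab_frame("wrist"); cv2.imwrite('pics/w15.png',f["color"][:,:,::-1])
rel([524,-384.4,169],1.17+np.pi/2)
Rt=R.from_euler('xyz',s['tcp_rot'])
W=ray(f,[(225,106),(406,106)],10)
print(W,Rt.inv().apply(np.c_[W,[10,10]]-s['eef_pos']))
E
```

```text
clock: 14.75
eef_pos: [524.8, -384.6, 169.7]
tcp_rot: [3.138, 0.002, 1.169]
contact_force: [1.0, 0.1, -0.7]
opening: 0.773
t 14.8 tcp [ 524.8 -384.6  169.7] rot [3.138e+00 2.000e-03 1.169e+00] q6 -0.23 open 0.78
shift tool [-0.1 -0.8  0.7]
tilt [ 0.003 -0.003 -1.   ] wz -0.001 (alt 3.14 )
[[ 521.82841258 -305.05153351]
 [ 583.38285267 -331.30277941]] [[ 72.38322364 -34.45660595 159.4112798 ]
 [ 72.31166735  32.46128505 159.67156586]]
```

View pics/w15.png

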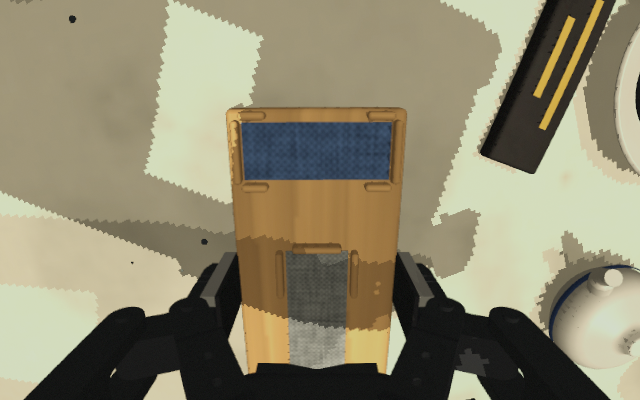

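```bash
python3 -m creep '[[0,0,0,0,0,-6,0.5],[0,0,0,0,0,-12,0.5],[0.004,0,0,0,0,-20,0.5],[0,0,0,0,0,-25,0.5],[0,0,0,0,0,-25,0.5],[0,0,0,0,0,-25,0.5],[0,0,0,0,0,-25,0.5],[0,0,0,0,0,-20,0.5],[0,0,0,0,0,0,0.5]]'; python3 - <<'E'
from h import *
rel([570,301.7,330],1.188+np.pi/2)
f=grab_frame("wrist"); cv2.imwrite('pics/w16.png',f["color"][:,:,::-1])
E
```

```text
clock: 15.55
eef_pos: [524.0, -383.7, 340.4]
tcp_rot: [-3.14, 0.002, 1.169]
contact_force: [0.1, -0.6, -0.3]
opening: 0.773
t 15.55 tcp [ 524.  -383.7  340.4] rot [-3.140e+00  2.000e-03  1.169e+00] q6 -0.23 open 0.77
shift tool [ 648.7 -225.9    9.5]
tilt [-0.002 -0.001 -1.   ] wz -0.019 (alt 3.122 )
```

View pics/w16.png

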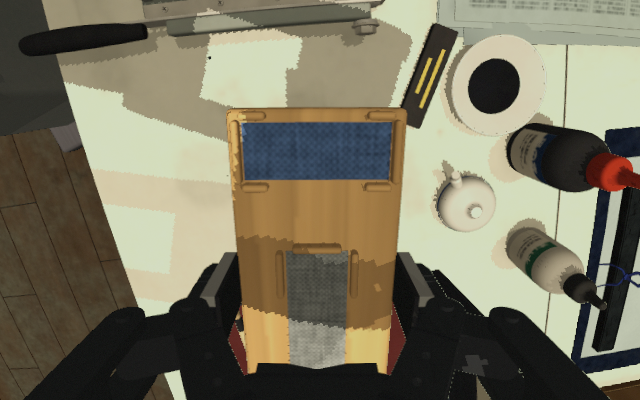

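```bash
python3 -m creep '[[0,0.002,0,18,-6,0,0.5],[0,0,0,30,-10.4,0,0.5],[0,0,0,36,-12.5,0,0.5],[0,0,0,36,-12.5,0,0.5],[0,0,0,36,-12.5,0,0.5],[0,0,0,36,-12.5,0,0.5],[0,0,0,36,-12.5,0,0.5],[0,0,0,36,-12.5,0,0.5],[0,0,0,36,-12.5,0,0.5],[0,0,0,36,-12.5,0,0.5]]'; python3 - <<'E'
from h import *
rel([570,301.7,330],1.188+np.pi/2)
E
```

```text
clock: 16.43
eef_pos: [541.8, -14.9, 329.0]
tcp_rot: [-3.126, 0.002, 1.158]
contact_force: [0.3, -0.1, -1.0]
opening: 0.777
t 16.43 tcp [541.8 -14.9 329. ] rot [-3.126e+00  2.000e-03  1.158e+00] q6 0.38 open 0.78
shift tool [ 3.013e+02 -1.012e+02 -1.000e-01]
tilt [-0.016  0.004 -1.   ] wz -0.03 (alt 3.111 )
```

```bash
python3 -m creep '[[-0.015,0.002,-0.03,36,-12,-1,0.5],[0,0,0,36,-12,-1,0.5],[0,0,0,36,-12,-1,0.5],[0,0,0,36,-12,-1,0.5],[0,0,0,36,-12,-1,0.5],[0,0,0,36,-12,-1,0.5],[0,0,0,34,-11,-1,0.5],[0,0,0,22,-8,0,0.5],[0,0,0,10,-3,0,0.5],[0,0,0,0,0,0,0.5]]'; python3 - <<'E'
from h import *
rel([570,301.7,260],1.188+np.pi/2)
E
```

```text
clock: 17.27
eef_pos: [547.0, 307.3, 322.8]
tcp_rot: [-3.123, 0.01, 1.197]
contact_force: [0.1, 0.7, -1.2]
opening: 0.775
t 17.27 tcp [547.  307.3 322.8] rot [-3.123  0.01   1.197] q6 0.88 open 0.77
shift tool [ 3.8 24.6 62.3]
tilt [-0.021 -0.003 -1.   ] wz 0.009 (alt 3.151 )
```

```bash
python3 -m creep '[[-0.018,0.01,0.009,3,10,0,0.5],[0,0,0,0,12,10,0.5],[0,0,0,0,0,20,0.5],[0,0,0,0,0,20,0.5],[0,0,0,0,0,10,0.5],[0,0,0,0,0,0,0.5],[0,0,0,0,0,0,0.5]]'; python3 - <<'E'
from h import *
rel([570,301.7,260],1.188+np.pi/2)
f=grab_frame("wrist"); cv2.imwrite('pics/w17.png',f["color"][:,:,::-1])
E
```

```text
clock: 17.85
eef_pos: [572.7, 291.8, 255.8]
tcp_rot: [3.141, 0.004, 1.182]
contact_force: [-0.4, -0.8, -0.3]
opening: 0.775
t 17.85 tcp [572.7 291.8 255.8] rot [3.141 0.004 1.182] q6 0.86 open 0.77
shift tool [ 8.2 -6.2 -4.2]
tilt [-0.001 -0.004 -1.   ] wz -0.006 (alt 3.135 )
```

View pics/w17.png

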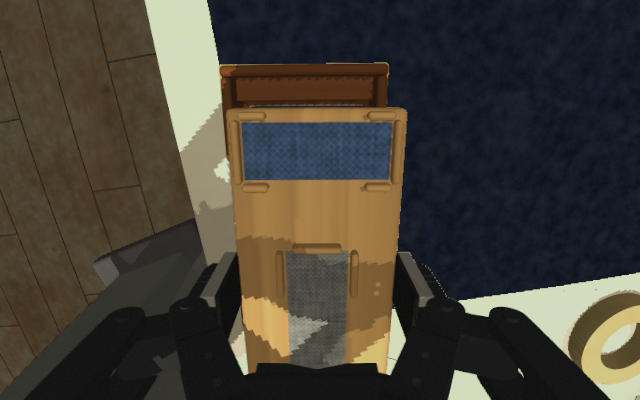

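```bash
python3 -m creep '[[0,0.003,-0.006,7.5,-6,6,0.5],[0,0,0,0,0,12,0.5],[0,0,0,0,0,6,0.5],[0,0,0,0,0,0,0.5],[0,0,0,0,0,0,0.5]]'; python3 - <<'E'
from h import *
rel([570,301.7,195],1.188+np.pi/2)
f=grab_frame("wrist"); a=f["color"][:,:,::-1]; cv2.imwrite('pics/w18.png',a)
cv2.imwrite('pics/z18.png',cv2.resize(a[40:200,190:440],None,fx=3,fy=3,interpolation=cv2.INTER_CUBIC))
E
```

```text
clock: 18.32
eef_pos: [570.8, 301.8, 232.3]
tcp_rot: [3.138, -0.002, 1.188]
contact_force: [0.4, -0.2, -0.4]
opening: 0.776
t 18.32 tcp [570.8 301.8 232.3] rot [ 3.138e+00 -2.000e-03  1.188e+00] q6 0.87 open 0.78
shift tool [-0.5 -0.9 37.3]
tilt [ 0.004  0.001 -1.   ] wz -0.0 (alt 3.141 )
```

View pics/z18.png

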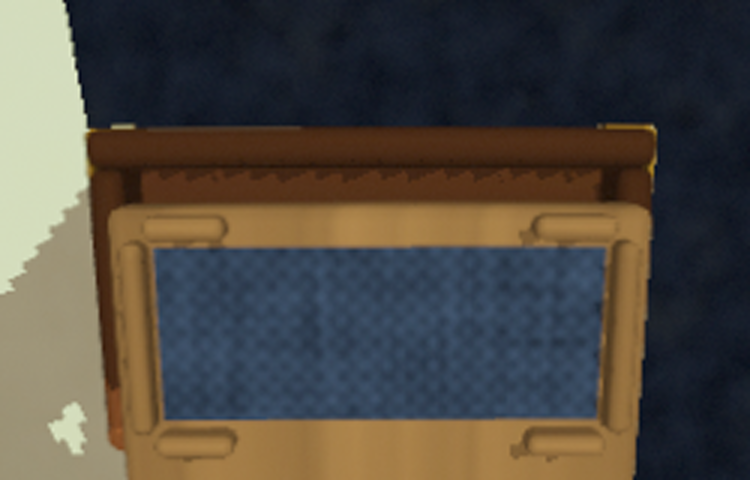

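```bash
cat > trel.py <<'E'
from bx import *
def go(out,tr,yaw=1.188):
    s=sense(); f=grab_frame("wrist"); Rt=R.from_euler('xyz',s['tcp_rot'])
    Wb=ray(f,out,36); Wt=ray(f,tr,s['eef_pos'][2]-159.7)
    b=Rt.inv().apply(np.c_[Wb,[0,0]]-s['eef_pos'])[:,:2]; t=Rt.inv().apply(np.c_[Wt,[0,0]]-s['eef_pos'])[:,:2]
    print('box front in tool',b.round(1).tolist(),'tray front',t.round(1).tolist())
    print('gap x',(b[:,0].mean()-t[:,0].mean()).round(2),'(want 10)  dy',(b[:,1].mean()-t[:,1].mean()).round(2))
E
python3 -c "
from trel import *
go([(219.3,83.5),(408.7,83.3)],[(227,109),(407,109)])"
```

```text
box front in tool [[81.2, -46.2], [81.2, 42.5]] tray front [[71.2, -34.1], [71.1, 32.8]]
gap x 10.07 (want 10)  dy -1.18
```

```bash
python3 -m creep '[[0.003,-0.001,0,0,-1.2,6,0.5],[0,0,0,0,0,8,0.5],[0,0,0,0,0,6,0.5],[0,0,0,0,0,0,0.5],[0,0,0,0,0,0,0.5]]'; python3 - <<'E'
from h import *
rel([570,301.7,195],1.188+np.pi/2)
f=grab_frame("wrist"); a=f["color"][:,:,::-1]; cv2.imwrite('pics/w19.png',a)
cv2.imwrite('pics/z19.png',cv2.resize(a[60:220,190:440],None,fx=3,fy=3,interpolation=cv2.INTER_CUBIC))
E
```

```text
clock: 18.83
eef_pos: [569.9, 302.6, 211.3]
tcp_rot: [3.14, -0.002, 1.188]
contact_force: [0.1, -0.5, -0.6]
opening: 0.776
t 18.83 tcp [569.9 302.6 211.3] rot [ 3.140e+00 -2.000e-03  1.188e+00] q6 0.87 open 0.78
shift tool [-0.8  0.4 16.3]
tilt [ 0.002  0.002 -1.   ] wz -0.0 (alt 3.141 )
```

View pics/z19.png

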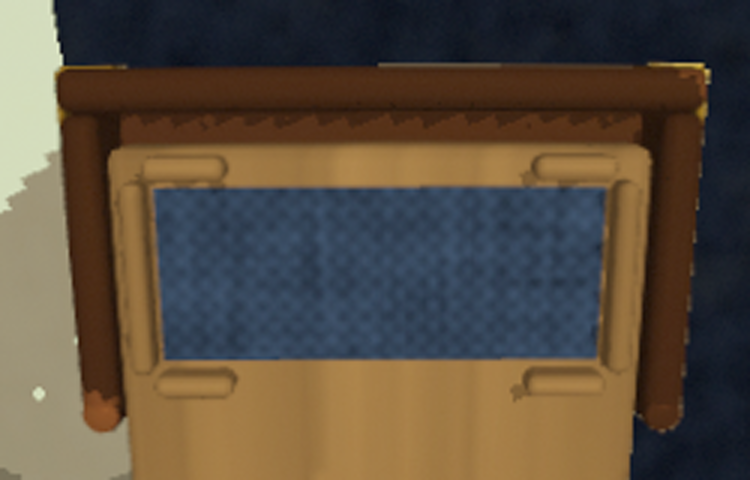

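```bash
python3 -c "
from trel import *
go([(209.3,83.3),(425.3,82.7)],[(227,109),(407,109)])"
python3 -m creep '[[0,-0.001,0,-0.7,0.2,4,0.5],[0,0,0,0,0,5,0.5],[0,0,0,0,0,3,0.5],[0,0,0,0,0,0,0.5]]'
```

```text
box front in tool [[80.8, -44.5], [81.0, 43.9]] tray front [[71.2, -33.9], [71.1, 32.9]]
gap x 9.79 (want 10)  dy 0.19
clock: 19.27
eef_pos: [570.2, 301.8, 199.1]
tcp_rot: [3.139, -0.002, 1.188]
contact_force: [-0.3, -0.2, -1.1]
opening: 0.776
```

```bash
python3 -m creep '[[0.002,-0.002,0,0,-0.3,3,0.5],[0,0,0,0,0,3,0.5],[0,0,0,0,0,0,0.5]]';
```

```text
clock: 19.52
eef_pos: [570.4, 302.2, 197.1]
tcp_rot: [3.141, -0.001, 1.188]
contact_force: [0.6, -0.3, -0.9]
opening: 0.775
```

```bash
python3 -m creep '[[0,0,0,-0.4,-0.3,3,0.5],[0,0,0,0,0,2,0.5]]';
```

```text
clock: 19.68
eef_pos: [570.6, 302.3, 196.0]
tcp_rot: [3.139, -0.002, 1.188]
contact_force: [-10.8, -6.5, 31.1]
opening: 0.773
```

```bash
python3 -m creep '[[0,0,0,0,0,-1,0.5],[0,0,0,0,0,0,0.3],[0,0,0,0,0,0,0.1],[0,0,0,0,0,0,0.05],[0,0,0,0,0,-3,0],[0,0,0,0,0,-12,0],[0,0,0,0,0,-25,0],[0,0,0,0,0,-30,0],[0,0,0,0,0,-30,0],[0,0,0,0,0,-20,0]]'; python3 -m creep '[[0,0,0,-10,0,-10,0],[0,0,0,-20,0,0,0],[0,0,0,-20,0,0,0],[0,0,0,-10,0,0,0],[0,0,0,0,0,0,0]]'; python3 - <<'E'
from h import *
rel([570,301.7,195],1.188+np.pi/2)
f=grab_frame("wrist"); a=f["color"][:,:,::-1]; cv2.imwrite('pics/w20.png',a)
E
```

```text
clock: 20.52
eef_pos: [568.4, 301.2, 317.4]
tcp_rot: [-3.136, 0.007, 1.188]
contact_force: [0.9, 0.1, -0.4]
opening: 1.001
clock: 20.93
eef_pos: [547.0, 245.5, 339.5]
tcp_rot: [3.137, -0.004, 1.189]
contact_force: [0.1, 0.2, -0.2]
opening: 1.004
t 20.93 tcp [547.  245.5 339.5] rot [ 3.137 -0.004  1.189] q6 0.8 open 1.0
shift tool [ 60.1  -0.2 144.7]
tilt [ 0.005  0.002 -1.   ] wz 0.001 (alt 3.143 )
```

View pics/w20.png

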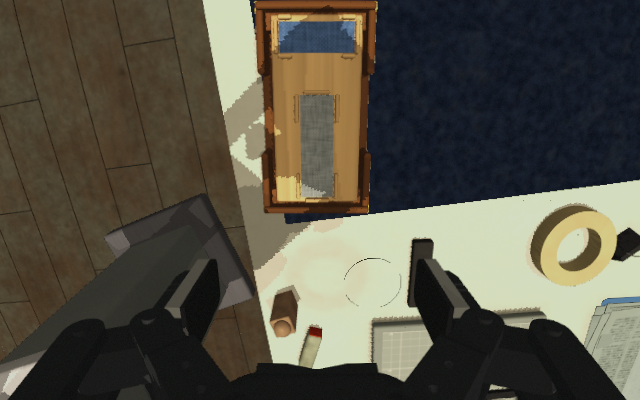

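```bash
cat > rest.py <<'E'
from h import *
def rest(f,roi,z=35,save=None):
    x0,y0,x1,y1=roi; c=f["color"]; h=cv2.cvtColor(c,cv2.COLOR_RGB2HSV)
    out={}
    for n,m in (('blue',(h[...,0]>95)&(h[...,0]<130)&(h[...,1]>70)),('grey',(h[...,1]<55)&(c.max(2)<200)),('wood',(h[...,1]>100)&(h[...,0]<25)&(c.max(2)>95))):
        k=np.zeros(m.shape,np.uint8); k[y0:y1,x0:x1]=m[y0:y1,x0:x1]
        k=cv2.morphologyEx(k,cv2.MORPH_CLOSE,np.ones((5,5)));k=cv2.morphologyEx(k,cv2.MORPH_OPEN,np.ones((3,3)))
        out[n]=rect(f,k,z); print(n,out[n][0].round(1),np.round(out[n][1],1),out[n][2].round(3))
        if save: cv2.imwrite(f'pics/{save}{n}.png',k[y0:y1,x0:x1]*255)
    if 'blue' in out:
        d=out['blue'][0]-out['grey'][0]; print('axis yaw',np.arctan2(d[1],d[0]).round(3),'dist',np.linalg.norm(d).round(1),'tray centre',(out['grey'][0]+d/np.linalg.norm(d)*26.5).round(1),(out['blue'][0]-d/np.linalg.norm(d)*56).round(1))
E
python3 - <<'E'
from rest import *
f=grab_frame("wrist"); rest(f,(272,15,362,203))
E
```

```text
blue [591.7 355. ] [21.2 55.5] -0.381
grey [560.8 277.7] [25.6 82.1] 1.189
wood [570.2 303. ] [ 73.7 145. ] 1.19
axis yaw 1.191 dist 83.2 tray centre [570.7 302.3] [570.9 303. ]
```

```bash
python3 -m creep '[[0.004,-0.003,0,-12,12,0,0.3],[0,0,0,-20,21,0,0.3],[0,0,0,-25,26,0,0.3],[0,0,0,-20,21,0,0.3],[0,0,0,-12,12,0,0.3],[0,0,0,0,0,0,0.3],[0,0,0,0,0,0,0.3]]'; python3 - <<'E'
from h import *
rel([606.5,114,330],1.206+np.pi/2)
f=grab_frame("wrist"); a=f["color"][:,:,::-1]; cv2.imwrite('pics/w21.png',a)
E
```

```text
clock: 21.62
eef_pos: [605.4, 131.7, 337.4]
tcp_rot: [-3.141, -0.004, 1.194]
contact_force: [-0.5, 0.4, -0.1]
opening: 0.698
t 21.62 tcp [605.4 131.7 337.4] rot [-3.141 -0.004  1.194] q6 0.59 open 0.7
shift tool [-16.1   7.6   7.4]
tilt [ 0.001  0.004 -1.   ] wz -0.012 (alt 3.13 )
```

View pics/w21.png

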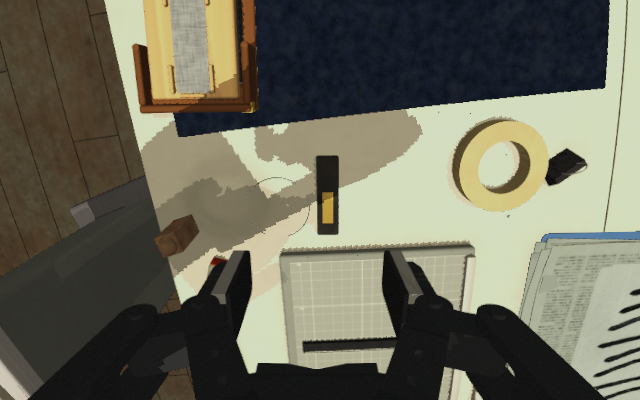

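```bash
python3 - <<'E'
from h import *
f=grab_frame("wrist"); c=f["color"]; h=cv2.cvtColor(c,cv2.COLOR_RGB2HSV)
k=np.zeros(c.shape[:2],np.uint8); k[145:240,308:350]=((c.max(2)<75)|(h[...,1]>120))[145:240,308:350]
k=cv2.morphologyEx(k,cv2.MORPH_OPEN,np.ones((7,7)))
x=rect(f,k,10);print(x)
rel([*x[0],200],x[2]+np.pi/2)
E
```

```text
(array([608.86157227, 116.19863892]), [19.517866134643555, 74.60441589355469], np.float32(1.2119876))
t 21.72 tcp [604.9 132.5 337.5] rot [-3.141 -0.004  1.195] q6 0.59 open 0.7
shift tool [-14.3   9.8 137.5]
tilt [ 0.001  0.004 -1.   ] wz -0.017 (alt 3.125 )
```

```bash
python3 -m creep '[[0,-0.003,-0.017,-7,5,5,0.35],[0,0,0,-6,4,15,0.4],[0,0,0,0,0,25,0.4],[0,0,0,0,0,25,0.4],[0,0,0,0,0,25,0.4],[0,0,0,0,0,18,0.4],[0,0,0,0,0,8,0.4],[0,0,0,0,0,0,0.4],[0,0,0,0,0,0,0.4]]'; python3 - <<'E'
from h import *
rel([608.9,116.2,176],1.212+np.pi/2)
f=grab_frame("wrist"); a=f["color"][:,:,::-1]; cv2.imwrite('pics/w22.png',a)
E
```

```text
clock: 22.47
eef_pos: [607.5, 129.3, 213.5]
tcp_rot: [3.14, -0.005, 1.225]
contact_force: [-0.1, -0.2, -0.5]
opening: 0.594
t 22.47 tcp [607.5 129.3 213.5] rot [ 3.14  -0.005  1.225] q6 0.55 open 0.59
shift tool [-12.    5.7  37.5]
tilt [ 0.003  0.004 -1.   ] wz 0.013 (alt 3.154 )
```

View pics/w22.png

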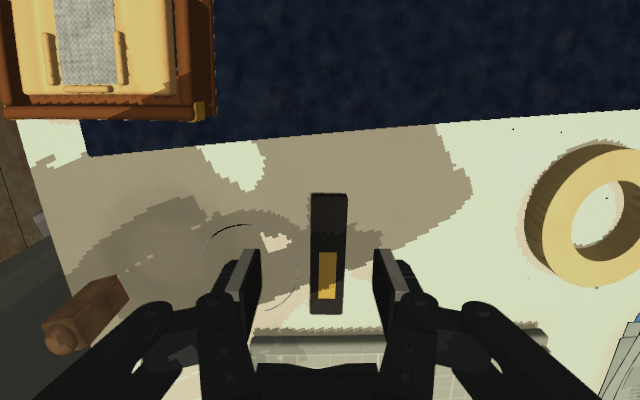

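```bash
python3 -m creep '[[0,-0.004,0.012,-11.5,5.5,4,0.4],[0,0,0,0,0,6,0.4],[0,0,0,0,0,0,0.4]]'; python3 - <<'E'
from h import *
f=grab_frame("wrist"); c=f["color"]; a=c[:,:,::-1]; cv2.imwrite('pics/w23.png',a); h=cv2.cvtColor(c,cv2.COLOR_RGB2HSV)
rel([608.9,116.2,176],1.212+np.pi/2)
E
```

```text
clock: 22.77
eef_pos: [610.2, 116.4, 206.3]
tcp_rot: [3.136, -0.003, 1.213]
contact_force: [-0.5, -0.6, 0.1]
opening: 0.602
t 22.82 tcp [610.5 116.3 206.8] rot [ 3.135e+00 -3.000e-03  1.213e+00] q6 0.54 open 0.6
shift tool [-0.7 -1.6 30.8]
tilt [ 0.007  0.001 -1.   ] wz 0.0 (alt 3.142 )
```

View pics/w23.png

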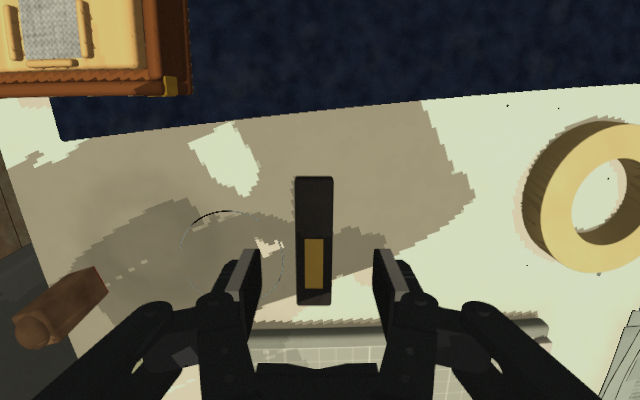

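```bash
python3 -c "
from h import *
f=grab_frame('wrist');W=ray(f,[(295,177),(333,177),(331,304),(297,304)],10);s=sense()
print(R.from_euler('xyz',s['tcp_rot']).inv().apply(np.c_[W,[10]*4]-s['eef_pos']).round(1), W.mean(0))"
python3 -m creep '[[0.006,-0.002,0,0,-1,8,0.4],[0,0,0,0,0,10,0.4],[0,0,0,0,0,8,0.4],[0,0,0,0,0,3,0.4],[0,0,0,0,0,0,0.4]]'
```

```text
[[ 35.8 -11.4 197. ]
 [ 35.7   7.8 197.1]
 [-38.9   7.7 196.8]
 [-38.8 -11.8 196.7]] [609.57402563 115.93067719]
clock: 23.28
eef_pos: [609.9, 116.7, 175.7]
tcp_rot: [3.141, -0.002, 1.212]
contact_force: [0.3, 0.2, -0.7]
opening: 0.6
```

```bash
python3 -m creep '[[0,0,0,0,0,0,0.6],[0,0,0,0,0,0,0.75],[0,0,0,0,0,0,0.9],[0,0,0,0,0,0,0.9],[0,0,0,0,0,0,0.9]]' 40;python3 - <<'E'
from h import *
f=grab_frame("wrist"); c=f["color"]; a=c[:,:,::-1]; cv2.imwrite('pics/w24.png',a); print(sense()['contact_force'])
E
```

```text
clock: 23.7
eef_pos: [609.8, 116.9, 175.3]
tcp_rot: [3.141, -0.002, 1.212]
contact_force: [0.3, -0.8, -0.2]
opening: 0.215
[-0.3751521   0.35078961 -0.32272203]
```

View pics/w24.png

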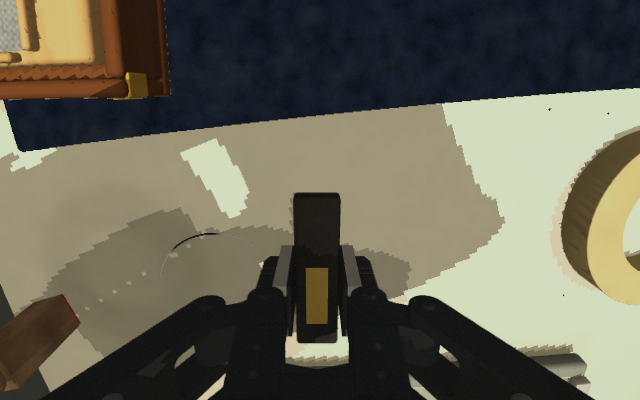

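```bash
python3 -c "
from h import *
f=grab_frame('wrist');W=ray(f,[(293,194),(340,194),(337,342),(297,342)],10);s=sense()
t=R.from_euler('xyz',s['tcp_rot']).inv().apply(np.c_[W,[10]*4]-s['eef_pos']);print(t.round(1),t.mean(0).round(1))"
python3 -m creep '[[0,0,0,0,0,-5,0.9],[0,0,0,0,0,-12,0.9],[0,0,0,0,0,-25,0.9],[0,0,0,0,0,-25,0.9],[0,0,0,0,0,-20,0.9],[0,0,0,0,0,-8,0.9],[0,0,0,0,0,0,0.9]]'
python3 -c "
from h import *
rel([561.5,280,270],1.19+np.pi/2)"
```

```text
[[ 36.7 -10.3 165.4]
 [ 36.6   9.1 165.4]
 [-38.5   9.3 165.2]
 [-38.5 -10.2 165.2]] [ -0.9  -0.5 165.3]
clock: 24.38
eef_pos: [609.3, 116.6, 277.9]
tcp_rot: [-3.141, -0.002, 1.212]
contact_force: [-0.2, 0.7, -1.0]
opening: 0.217
t 24.38 tcp [609.3 116.6 277.9] rot [-3.141e+00 -2.000e-03  1.212e+00] q6 0.54 open 0.22
shift tool [ 136.2 -102.1    8.2]
tilt [ 0.     0.002 -1.   ] wz 0.022 (alt 3.164 )
```

```bash
python3 -m creep '[[0,0,0.02,12,-9,0,0.9],[0,0,0,24,-18,0,0.9],[0,0,0,30,-22,0,0.9],[0,0,0,28,-21,0,0.9],[0,0,0,20,-15,0,0.9],[0,0,0,10,-8,0,0.9],[0,0,0,0,0,0,0.9],[0,0,0,0,0,0,0.9]]'
python3 - <<'E'
from h import *
rel([561.6,278.4,250],1.19+np.pi/2)
f=grab_frame("wrist"); c=f["color"]; a=c[:,:,::-1]; cv2.imwrite('pics/w25.png',a)
E
```

```text
clock: 25.05
eef_pos: [566.3, 270.0, 275.6]
tcp_rot: [3.141, -0.0, 1.188]
contact_force: [-0.8, -0.1, -0.0]
opening: 0.218
t 25.05 tcp [566.3 270.  275.6] rot [ 3.141 -0.     1.188] q6 0.83 open 0.22
shift tool [ 6.  -7.5 25.5]
tilt [ 0. -0. -1.] wz -0.002 (alt 3.14 )
```

View pics/w25.png

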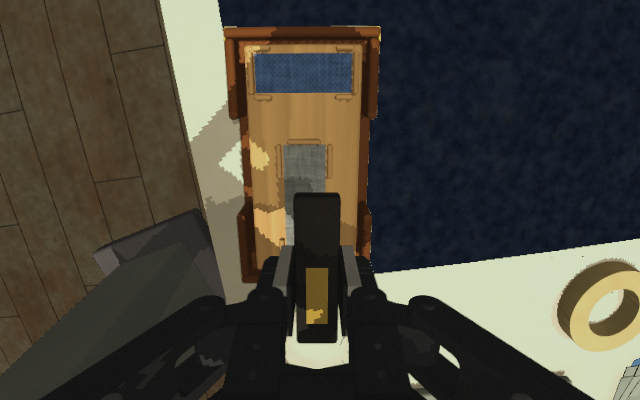

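```bash
python3 -m creep '[[0,0,0,6,-7,3,0.9],[0,0,0,0,0,14,0.9],[0,0,0,0,0,14,0.9],[0,0,0,0,0,5,0.9],[0,0,0,0,0,0,0.9],[0,0,0,0,0,0,0.9]]'
python3 - <<'E'
from h import *
rel([561.6,278.4,211],1.19+np.pi/2)
f=grab_frame("wrist"); c=f["color"]; a=c[:,:,::-1]; cv2.imwrite('pics/w26.png',a)
cv2.imwrite('pics/z26.png',cv2.resize(a[30:230,200:430],None,fx=3,fy=3,interpolation=cv2.INTER_CUBIC))
E
```

```text
clock: 25.6
eef_pos: [563.3, 273.5, 237.5]
tcp_rot: [3.141, 0.001, 1.181]
contact_force: [-0.3, 0.2, -0.2]
opening: 0.216
t 25.6 tcp [563.3 273.5 237.5] rot [3.141e+00 1.000e-03 1.181e+00] q6 0.84 open 0.22
shift tool [ 3.9 -3.5 26.5]
tilt [-0.    -0.001 -1.   ] wz -0.009 (alt 3.132 )
```

View pics/z26.png

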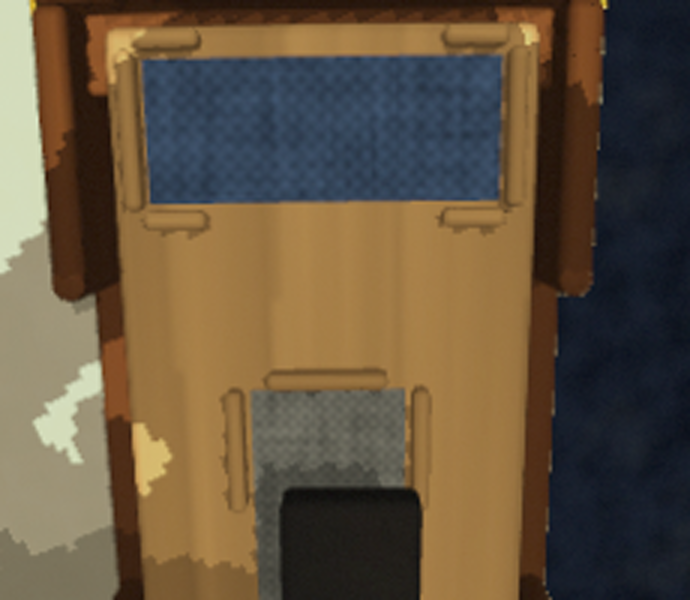

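```bash
cat > rr.py <<'E'
from h import *
def tf(px,z):
    f=grab_frame('wrist'); s=sense(); W=ray(f,px,z)
    t=R.from_euler('xyz',s['tcp_rot']).inv().apply(np.c_[W,[z]*len(W)]-s['eef_pos']); return t[:,:2],W
E
python3 - <<'E'
from rr import *
t,W=tf([(284,160),(335,159.7)],35); print(t.round(1)); m=t.mean(0); print('rest centre in tool',m-[41.5,0]); 
t,W=tf(np.array([(142,60),(502,55),(500,200),(148,203)])/3+[200,30],35); print(t.round(1),t.mean(0),W.mean(0))
e=t[1]-t[0]; print('yaw err of tray in tool',np.arctan2(e[0],e[1]))
E
```

```text
[[ 43.2 -17.4]
 [ 43.3   8.7]]
rest centre in tool [ 1.73162806 -4.32798483]
[[ 96.3 -33.4]
 [ 96.9  23.4]
 [ 74.6  23.9]
 [ 74.3 -33.6]] [85.53477926 -4.91443739] [591.67070194 354.79715706]
yaw err of tray in tool 0.010794843892181775
```

```bash
python3 -m creep '[[0,0.001,-0.01,3.5,-3.8,4,0.9],[0,0,0,0,0,6,0.9],[0,0,0,0,0,0,0.9],[0,0,0,0,0,0,0.9]]'
python3 - <<'E'
from h import *
rel([561.6,278.4,211],1.19+np.pi/2)
f=grab_frame("wrist"); c=f["color"]; a=c[:,:,::-1]; cv2.imwrite('pics/w27.png',a)
cv2.imwrite('pics/z27.png',cv2.resize(a[130:370,220:420],None,fx=3,fy=2.5,interpolation=cv2.INTER_CUBIC))
E
```

```text
clock: 26.08
eef_pos: [561.8, 279.4, 229.1]
tcp_rot: [3.138, -0.004, 1.192]
contact_force: [0.7, -0.3, 0.0]
opening: 0.219
t 26.08 tcp [561.8 279.4 229.1] rot [ 3.138 -0.004  1.192] q6 0.84 open 0.22
shift tool [-1.1  0.2 18.1]
tilt [ 0.004  0.002 -1.   ] wz 0.002 (alt 3.144 )
```

View pics/w27.png

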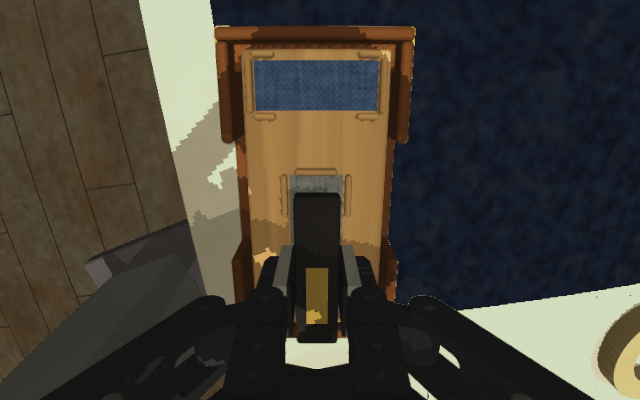

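```bash
python3 -m creep '[[0.003,-0.003,0,-0.8,0,5,0.9],[0,0,0,0,0,5,0.9],[0,0,0,0,0,0,0.9],[0,0,0,0,0,0,0.9]]'
python3 - <<'E'
from h import *
rel([561.6,278.4,211],1.19+np.pi/2)
f=grab_frame("wrist"); c=f["color"]; a=c[:,:,::-1]; cv2.imwrite('pics/w28.png',a)
cv2.imwrite('pics/z28.png',cv2.resize(a[130:370,220:420],None,fx=3,fy=2.5,interpolation=cv2.INTER_CUBIC))
E
```

```text
clock: 26.47
eef_pos: [561.4, 278.6, 218.0]
tcp_rot: [-3.141, -0.0, 1.192]
contact_force: [-0.0, -0.9, 0.4]
opening: 0.216
t 26.47 tcp [561.4 278.6 218. ] rot [-3.141 -0.     1.192] q6 0.84 open 0.22
shift tool [-0.1  0.3  7. ]
tilt [-0.  0. -1.] wz 0.002 (alt 3.144 )
```

View pics/z28.png

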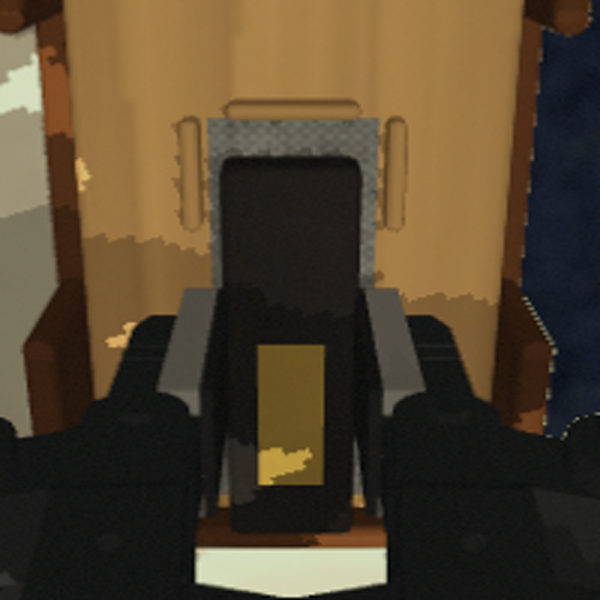

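```bash
python3 - <<'E'
from rr import *
t,W=tf([(289.3,177.4),(346.7,177.4)],35); print(t.round(1)); m=t.mean(0); print('rest centre in tool',m-[41.5,0]); 
# bottom front edge of stick prediction
E
```

```text
[[ 39.2 -13.3]
 [ 39.1  13.2]]
rest centre in tool [-2.34467666 -0.04618286]
```

```bash
python3 -m creep '[[0,0,0,-0.7,0.4,3.5,0.9],[0,0,0,0,0,3,0.9],[0,0,0,0,0,0,0.9]]'
```

```text
clock: 26.82
eef_pos: [561.9, 277.8, 211.9]
tcp_rot: [3.141, -0.001, 1.192]
contact_force: [-0.7, 0.4, 1.2]
opening: 0.217
```

```bash
python3 -m creep '[[0,0,0,0,0,3,0.9],[0,0,0,0,0,1,0.9]]'
```

```text
clock: 26.98
eef_pos: [562.3, 278.0, 212.1]
tcp_rot: [3.141, -0.002, 1.192]
contact_force: [0.1, 0.5, -1.0]
opening: 0.218
```

```bash
python3 -m creep '[[0,0,0,-0.4,-0.4,3,0.9],[0,0,0,0,0,2,0.9]]'; python3 - <<'E'
from h import *
f=grab_frame("wrist"); c=f["color"]; a=c[:,:,::-1]; cv2.imwrite('pics/w29.png',a); print(sense()['contact_force'])
cv2.imwrite('pics/z29.png',cv2.resize(a[130:370,220:420],None,fx=3,fy=2.5,interpolation=cv2.INTER_CUBIC))
E
```

```text
clock: 27.15
eef_pos: [562.3, 278.0, 211.8]
tcp_rot: [3.139, -0.003, 1.192]
contact_force: [-9.8, -3.6, 20.4]
opening: 0.219
[-8.216049   -3.33482539 23.86184901]
```

View pics/z29.png

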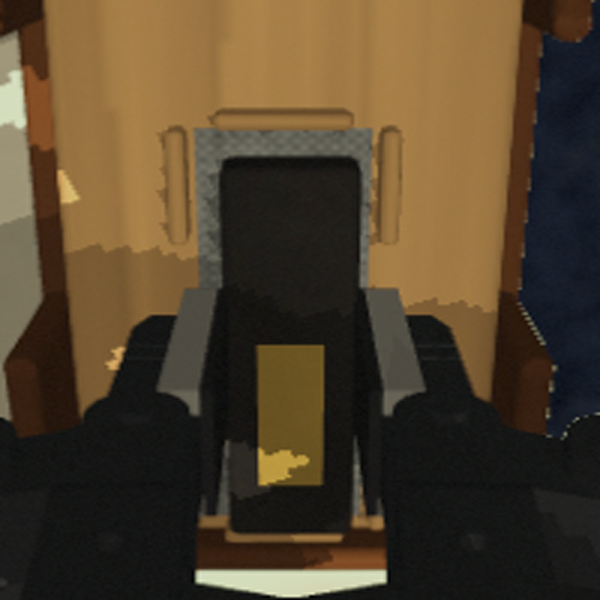

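```bash
python3 - <<'E'
from rr import *
print('rest front',tf([(220+195/3,181.2),(220+372/3,181.2)],35)[0].round(1))
print('rest rear rail inner? ',tf([(220+200/3,130+517/2.5),(220+385/3,130+517/2.5)],35)[0].round(1), 'rail top',tf([(220+200/3,130+525/2.5)],39)[0].round(1))
print('stick front',tf([(294,193.5),(340,193.5)],46)[0].round(1),'rear',tf([(297,342.5),(337,342.5)],46)[0].round(1))
E
```

```text
rest front [[ 39.1 -14.6]
 [ 39.1  11.6]]
rest rear rail inner?  [[-45.  -16.3]
 [-45.1  16. ]] rail top [[-43.6 -16. ]]
stick front [[ 36.7 -10. ]
 [ 36.6   9.1]] rear [[-39.2 -10.3]
 [-39.3   9.3]]
```

```bash
python3 -m creep '[[0.002,-0.002,0,0,0,-0.8,0.9],[0,0,0,0,0,0,0.75],[0,0,0,0,0,0,0.66],[0,0,0,0,0,0,0.66],[0,0,0,0,0,-4,0.66],[0,0,0,0,0,-15,0.66],[0,0,0,0,0,-25,0.6],[0,0,0,0,0,-30,0.6],[0,0,0,0,0,-30,0.6],[0,0,0,0,0,-10,0.6]]'; python3 - <<'E'
from h import *
rel([469.5,73,320],0.923+np.pi/2)
f=grab_frame("wrist"); c=f["color"]; a=c[:,:,::-1]; cv2.imwrite('pics/w30.png',a)
E
```

```text
clock: 28.28
eef_pos: [560.9, 277.2, 326.5]
tcp_rot: [-3.136, 0.006, 1.192]
contact_force: [1.5, 0.4, -0.4]
opening: 0.403
t 28.28 tcp [560.9 277.2 326.5] rot [-3.136  0.006  1.192] q6 0.83 open 0.4
shift tool [-223.4   -9.4    7.9]
tilt [-0.008 -0.003 -1.   ] wz 0.269 (alt 3.411 )
```

View pics/w30.png

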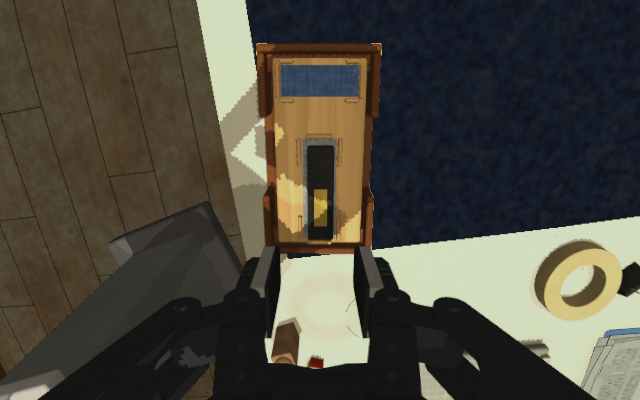

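```bash
python3 -m creep '[[-0.005,0.006,0,-16,-1,0,0.5],[0,0,0,-30,-1,0,0.5],[0,0,0,-34,-1,0,0.5],[0,0,0,-34,-1,0,0.5],[0,0,0,-34,-1,0,0.5],[0,0,0,-30,-1,0,0.5],[0,0,0,-20,-1,0,0.5],[0,0,0.11,-8,0,0,0.5],[0,0,0.11,0,0,0,0.5],[0,0,0.05,0,0,0,0.5]]'; python3 -m creep '[[0,0,0,0,0,0,0.5],[0,0,0,0,0,0,0.5]]'; python3 - <<'E'
from h import *
rel([469.5,73,320],0.923+np.pi/2)
f=grab_frame("wrist"); c=f["color"]; a=c[:,:,::-1]; cv2.imwrite('pics/w31.png',a)
E
```

```text
clock: 29.17
eef_pos: [470.7, 80.7, 317.4]
tcp_rot: [-3.136, 0.004, 0.915]
contact_force: [0.4, 0.6, 0.5]
opening: 0.497
clock: 29.33
eef_pos: [469.7, 80.0, 315.5]
tcp_rot: [-3.134, 0.006, 0.913]
contact_force: [0.6, -0.1, 0.4]
opening: 0.499
t 29.33 tcp [469.7  80.  315.5] rot [-3.134  0.006  0.913] q6 0.82 open 0.5
shift tool [-5.7  4.1 -4.5]
tilt [-0.01  0.   -1.  ] wz -0.01 (alt 3.132 )
```

View pics/w31.png

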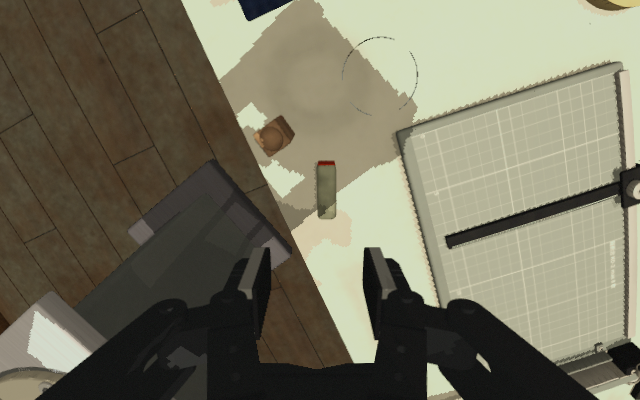

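```bash
python3 - <<'E'
from rr import *
f=grab_frame("wrist"); c=f["color"]
t,W=tf([(317,161.5),(336,161.5),(336,219),(318,218)],9); print(t.round(1),t.mean(0),W.mean(0))
cv2.imwrite('pics/z31.png',cv2.resize(c[140:240,280:370,::-1],None,fx=6,fy=6,interpolation=cv2.INTER_CUBIC))
E
```

```text
[[ 21.3  -0.4]
 [ 21.3  15.2]
 [-29.4  16. ]
 [-28.5   0.4]] [-3.81117067  7.79491553] [471.07709032  72.61749402]
```

View pics/z31.png

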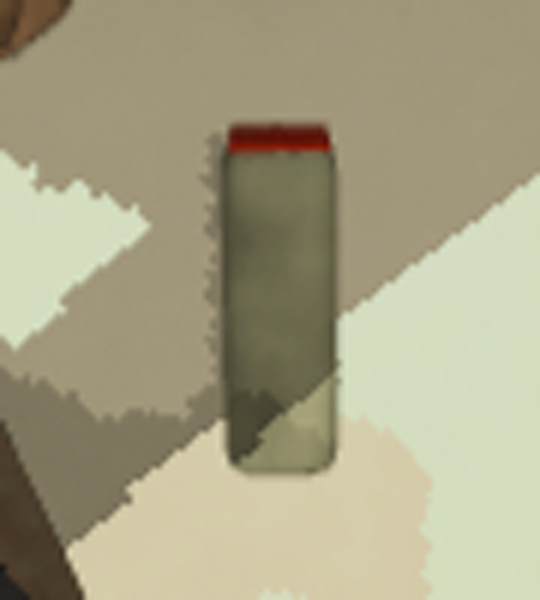

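```bash
python3 -m creep '[[-0.007,0.006,-0.014,-4,7,5,0.5],[0,0,0,0,0,20,0.5],[0,0,0,0,0,25,0.5],[0,0,0,0,0,25,0.5],[0,0,0,0,0,15,0.5],[0,0,0,0,0,0,0.5],[0,0,0,0,0,0,0.5]]'; python3 - <<'E'
from rr import *
rel([471,72.6,178],0.927+np.pi/2)
f=grab_frame("wrist"); c=f["color"]; a=c[:,:,::-1]; cv2.imwrite('pics/w32.png',a)
E
```

```text
clock: 30.07
eef_pos: [475.6, 74.6, 223.7]
tcp_rot: [3.138, -0.005, 0.94]
contact_force: [-1.4, 0.0, 0.5]
opening: 0.501
t 30.07 tcp [475.6  74.6 223.7] rot [ 3.138 -0.005  0.94 ] q6 0.78 open 0.5
shift tool [-4.6 -2.7 45.6]
tilt [ 0.006  0.002 -1.   ] wz 0.013 (alt 3.155 )
```

View pics/w32.png

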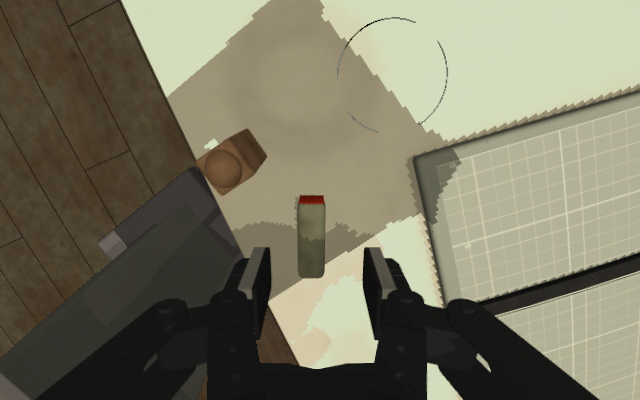

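```bash
python3 -m creep '[[0.003,-0.005,0.013,-4.5,-2.7,6,0.5],[0,0,0,0,0,12,0.5],[0,0,0,0,0,10,0.5],[0,0,0,0,0,0,0.5],[0,0,0,0,0,0,0.5]]'; python3 - <<'E'
from rr import *
rel([471,72.6,178],0.927+np.pi/2)
f=grab_frame("wrist"); c=f["color"]; a=c[:,:,::-1]; cv2.imwrite('pics/w33.png',a)
E
```

```text
clock: 30.53
eef_pos: [471.8, 72.8, 198.2]
tcp_rot: [3.136, -0.004, 0.926]
contact_force: [0.0, 0.2, -0.0]
opening: 0.5
t 30.53 tcp [471.8  72.8 198.2] rot [ 3.136 -0.004  0.926] q6 0.8 open 0.5
shift tool [-0.7 -0.6 20.1]
tilt [ 0.007  0.    -1.   ] wz -0.001 (alt 3.14 )
```

View pics/w33.png

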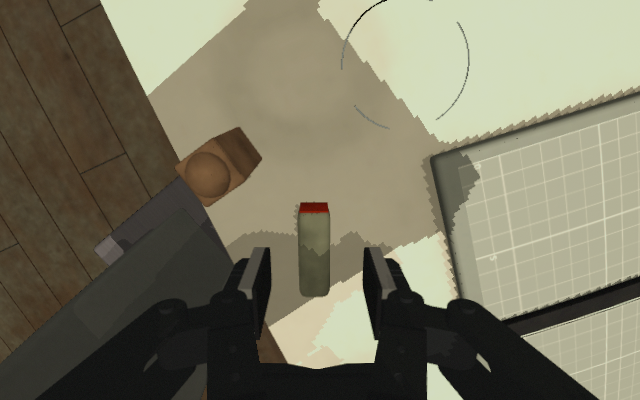

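```bash
python3 -c "
from rr import *
t,W=tf([(299,204),(328,204),(329,296),(300,296)],9); print(t.round(1),t.mean(0).round(1))"
python3 -m creep '[[0.005,-0.004,0,0,-0.5,6,0.5],[0,0,0,0,0,9,0.5],[0,0,0,0,0,6,0.5],[0,0,0,0,0,0,0.5]]'
```

```text
[[ 23.9  -9.5]
 [ 23.9   4.8]
 [-28.5   5.8]
 [-28.4  -9.8]] [-2.3 -2.2]
clock: 30.97
eef_pos: [472.2, 73.3, 176.9]
tcp_rot: [3.139, -0.002, 0.926]
contact_force: [-0.3, -0.1, 0.1]
opening: 0.498
```

```bash
python3 -m creep '[[0.002,-0.002,0,-2.5,-1.5,-0.5,0.55],[0,0,0,0,0,0,0.7],[0,0,0,0,0,0,0.85],[0,0,0,0,0,0,0.95],[0,0,0,0,0,0,0.95],[0,0,0,0,0,0,0.95]]' 40; python3 - <<'E'
from rr import *
f=grab_frame("wrist"); c=f["color"]; a=c[:,:,::-1]; cv2.imwrite('pics/w34.png',a)
E
```

```text
clock: 31.47
eef_pos: [469.1, 72.0, 177.0]
tcp_rot: [-3.141, 0.001, 0.926]
contact_force: [-0.6, 0.4, -0.4]
opening: 0.17
```

View pics/w34.png

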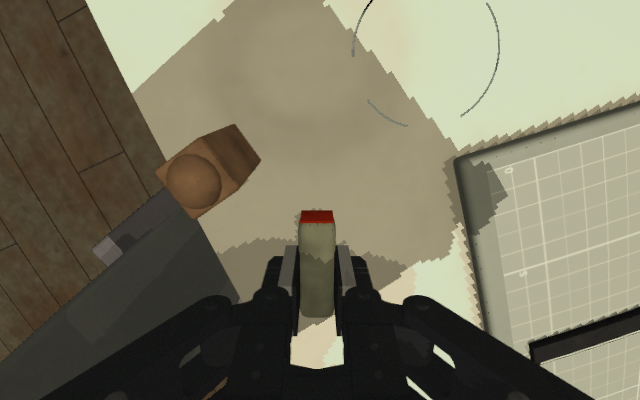

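```bash
python3 -c "
from rr import *
t,W=tf([(301,223),(334,223)],15.5); print(t.round(1)); t,W=tf([(303,317),(331,317)],14); print(t.round(1)); t,W=tf([(301,211)],1);print(t)"
python3 -m creep '[[0,0,0,0,0,-5,0.95],[0,0,0,0,0,-12,0.95],[0,0,0,0,0,-25,0.95],[0,0,0,0,0,-30,0.95],[0,0,0,0,0,-30,0.95],[0,0,0,0,0,-20,0.95],[0,0,0,0,0,0,0.95]]'; python3 - <<'E'
from rr import *
rel([591.6,354.8,300],1.19)
f=grab_frame("wrist"); c=f["color"]; a=c[:,:,::-1]; cv2.imwrite('pics/w35.png',a)
E
```

```text
[[25.1 -7.2]
 [25.1  6.4]]
[[-22.3  -7.1]
 [-22.3   5.9]]
[[25.19072656 -7.79421544]]
clock: 32.25
eef_pos: [468.2, 71.9, 304.2]
tcp_rot: [-3.137, 0.005, 0.926]
contact_force: [0.7, -0.6, 0.3]
opening: 0.176
t 32.25 tcp [468.2  71.9 304.2] rot [-3.137  0.005  0.926] q6 0.79 open 0.18
shift tool [300.3 -71.4   3.1]
tilt [-0.007 -0.001 -1.   ] wz 1.307 (alt 4.448 )
```

View pics/w35.png

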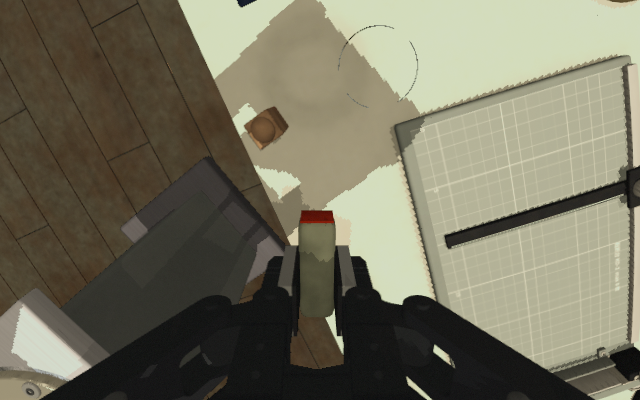

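```bash
python3 -m creep '[[-0.004,0.005,0,14,-3.5,0,0.95],[0,0,0,28,-6.6,0,0.95],[0,0,0,34,-8,0,0.95],[0,0,0,34,-8,0,0.95],[0,0,0,34,-8,0,0.95],[0,0,0,34,-8,0,0.95],[0,0,0,34,-8,0,0.95],[0,0,0,30,-7,0,0.95],[0,0,0,22,-6,0,0.95],[0,0,0,12,-3,0,0.95]]'; python3 -m creep '[[0,0,0.08,0,0,0,0.95],[0,0,0.12,0,0,0,0.95],[0,0,0.12,0,0,0,0.95],[0,0,0.12,0,0,0,0.95],[0,0,0.12,0,0,0,0.95],[0,0,0.12,0,0,0,0.95],[0,0,0.12,0,0,0,0.95],[0,0,0.12,0,0,0,0.95],[0,0,0.12,0,0,0,0.95],[0,0,0.1,0,0,0,0.95]]'; python3 - <<'E'
from rr import *
rel([591.6,354.8,280],1.19)
E
```

```text
clock: 33.13
eef_pos: [579.9, 340.2, 287.9]
tcp_rot: [-3.133, 0.014, 0.921]
contact_force: [-0.5, 0.3, -0.2]
opening: 0.174
clock: 33.97
eef_pos: [575.4, 342.7, 265.9]
tcp_rot: [3.115, 0.031, -0.26]
contact_force: [-0.3, 1.5, -0.5]
opening: 0.177
t 33.97 tcp [575.4 342.7 265.9] rot [ 3.115  0.031 -0.26 ] q6 2.36 open 0.18
shift tool [ 12.1 -15.5 -14.9]
tilt [-0.036 -0.018 -0.999] wz 0.121 (alt 3.263 )
```

```bash
python3 -m creep '[[0.026,0.031,0,6,-7,-5,0.95],[0,0,0.1,5,-7,-5,0.95],[0,0,0.02,0,0,0,0.95],[0,0,0,0,0,0,0.95]]'; python3 - <<'E'
from rr import *
rel([591.6,354.8,260],1.19)
f=grab_frame("wrist"); c=f["color"]; a=c[:,:,::-1]; cv2.imwrite('pics/w36.png',a)
E
```

```text
clock: 34.3
eef_pos: [587.9, 352.3, 267.4]
tcp_rot: [3.133, 0.005, -0.39]
contact_force: [0.4, -0.3, -0.4]
opening: 0.173
t 34.3 tcp [587.9 352.3 267.4] rot [ 3.133  0.005 -0.39 ] q6 2.5 open 0.17
shift tool [ 2.5 -3.8  7.4]
tilt [-0.008 -0.006 -1.   ] wz -0.01 (alt 3.132 )
```

View pics/w36.png

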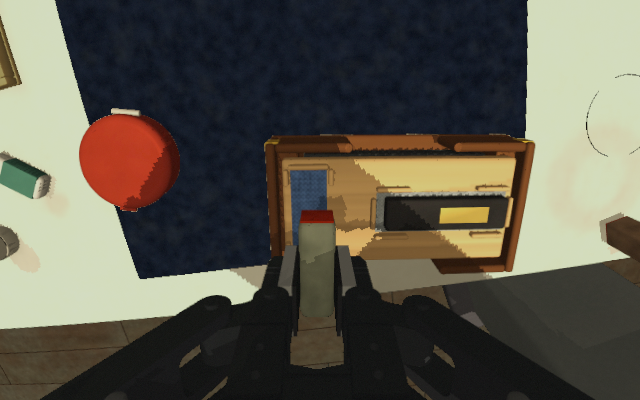

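```bash
python3 -m creep '[[0.008,0.005,-0.01,1.5,-3.5,5,0.95],[0,0,0,0,0,12,0.95],[0,0,0,0,0,10,0.95],[0,0,0,0,0,0,0.95],[0,0,0,0,0,0,0.95]]'; python3 - <<'E'
from rr import *
rel([590.4,354.8,214],1.19)
f=grab_frame("wrist"); c=f["color"]; a=c[:,:,::-1]; cv2.imwrite('pics/w37.png',a)
cv2.imwrite('pics/z37.png',cv2.resize(a[130:350,230:430],None,fx=3.5,fy=2.7,interpolation=cv2.INTER_CUBIC))
E
```

```text
clock: 34.77
eef_pos: [589.0, 353.9, 234.3]
tcp_rot: [3.138, 0.003, -0.372]
contact_force: [0.8, 0.4, -0.3]
opening: 0.176
t 34.77 tcp [589.  353.9 234.3] rot [ 3.138e+00  3.000e-03 -3.720e-01] q6 2.48 open 0.18
shift tool [ 1.  -1.5 20.3]
tilt [-0.004 -0.002 -1.   ] wz 0.009 (alt 3.151 )
```

View pics/z37.png

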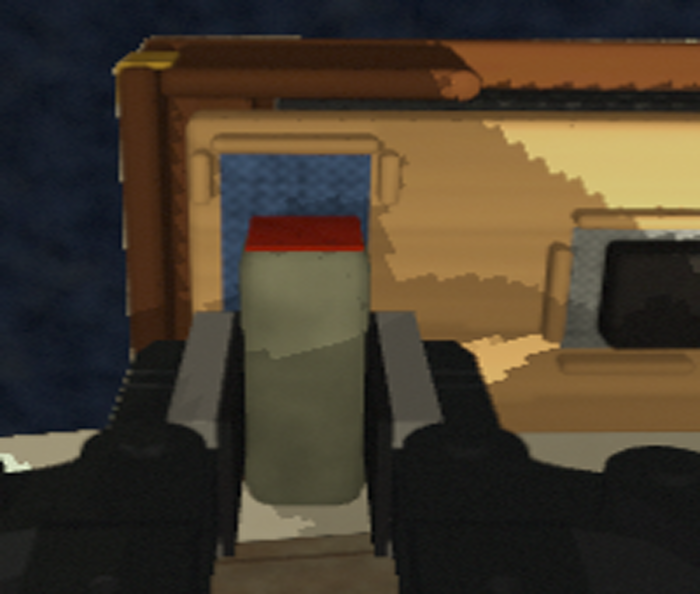

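```bash
python3 - <<'E'
from rr import *
t,W=tf([(292.9,186.7),(335.7,186.7)],35); print(t.round(1),t.mean(0)-[28.5,0],W.mean(0))
E
```

```text
[[ 28.9 -12.4]
 [ 28.9   9.6]] [ 0.42921589 -1.40587344] [615.78673442 344.25504538]
```

```bash
python3 -m creep '[[0.003,0.003,0.005,0.2,-1.2,4,0.95],[0,0,0,0,0,7,0.95],[0,0,0,0,0,3,0.95],[0,0,0,0,0,0,0.95],[0,0,0,0,0,0,0.95]]'; python3 - <<'E'
from rr import *
rel([590.4,354.8,212],1.19); print(sense()['contact_force'])
f=grab_frame("wrist"); c=f["color"]; a=c[:,:,::-1]; cv2.imwrite('pics/w38.png',a)
cv2.imwrite('pics/z38.png',cv2.resize(a[130:350,230:430],None,fx=3.5,fy=2.7,interpolation=cv2.INTER_CUBIC))
E
```

```text
clock: 35.28
eef_pos: [590.2, 355.3, 220.5]
tcp_rot: [-3.14, -0.002, -0.377]
contact_force: [0.5, -0.6, -0.2]
opening: 0.173
t 35.28 tcp [590.2 355.3 220.5] rot [-3.14e+00 -2.00e-03 -3.77e-01] q6 2.49 open 0.17
shift tool [0.4 0.4 8.5]
tilt [ 0.003  0.001 -1.   ] wz 0.004 (alt 3.145 )
[ 0.51967198 -0.63374677 -0.16495712]
```

View pics/z38.png

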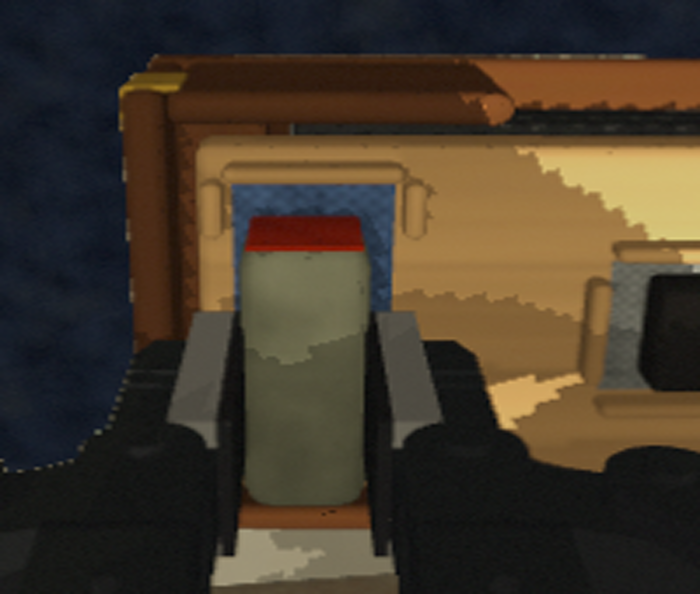

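```bash
python3 - <<'E'
from rr import *
t,W=tf([(296.3,198.1),(342.9,198.1)],35); print(t.round(1),t.mean(0)-[28.5,0],W.mean(0))
E
```

```text
[[ 27.2 -10.2]
 [ 27.2  12. ]] [-1.25803276  0.91501667] [615.69763293 344.57182175]
```

```bash
python3 -m creep '[[-0.001,-0.002,0,-2,1.3,3,0.95],[0,0,0,0,0,3,0.95],[0,0,0,0,0,0,0.95]]'; python3 -m creep '[[0,0,0,0,0,2.5,0.95],[0,0,0,0,0,1,0.95]]'; python3 - <<'E'
from rr import *
rel([590.4,354.8,212],1.19); print(sense()['contact_force'])
f=grab_frame("wrist"); c=f["color"]; a=c[:,:,::-1]; cv2.imwrite('pics/w39.png',a)
cv2.imwrite('pics/z39.png',cv2.resize(a[130:350,230:430],None,fx=3.5,fy=2.7,interpolation=cv2.INTER_CUBIC))
E
```

```text
clock: 35.63
eef_pos: [587.8, 354.9, 214.9]
tcp_rot: [-3.14, -0.001, -0.377]
contact_force: [0.5, -0.7, -0.5]
opening: 0.173
clock: 35.8
eef_pos: [588.1, 355.1, 213.8]
tcp_rot: [-3.139, -0.001, -0.377]
contact_force: [-4.6, -3.2, 12.2]
opening: 0.173
t 35.8 tcp [588.1 355.1 213.8] rot [-3.139e+00 -1.000e-03 -3.770e-01] q6 2.49 open 0.17
shift tool [ 2.2 -0.6  1.8]
tilt [ 0.002  0.002 -1.   ] wz 0.004 (alt 3.145 )
[-4.58098235 -3.15938281 12.20696762]
```

View pics/z39.png

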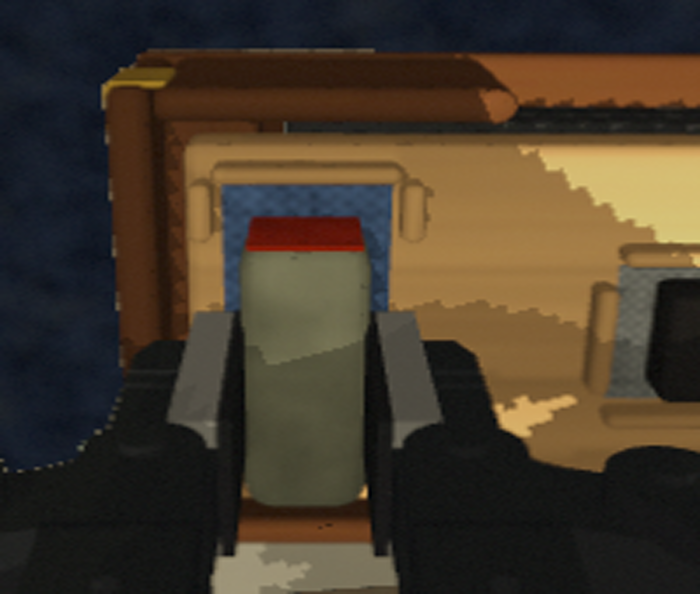

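```bash
python3 - <<'E'
from rr import *
t,W=tf([(230+222/3.5,198.3),(230+392/3.5,198.3)],35); print(t.round(1),t.mean(0)-[28.5,0])
t,W=tf([(301,222.5),(334,222.5)],51); print('seal front top',t.round(1)); t,W=tf([(303,317),(331,317)],50); print('rear',t.round(1)); t,W=tf([(301,211)],36);print('front bottom',t)
E
```

```text
[[ 29.3 -11.2]
 [ 29.3  11. ]] [ 0.84481254 -0.06326593]
seal front top [[23.8 -7.1]
 [23.8  6.7]]
rear [[-23.9  -6.9]
 [-23.8   6.1]]
front bottom [[23.54897596 -7.73545859]]
```

```bash
python3 -m creep '[[0,0,0,0,0,-0.5,0.9],[0,0,0,0,0,0,0.78],[0,0,0,0,0,0,0.72],[0,0,0,0,0,0,0.72],[0,0,0,0,0,-4,0.72],[0,0,0,0,0,-15,0.72],[0,0,0,0,0,-25,0.7],[0,0,0,0,0,-30,0.7],[0,0,0,0,0,-30,0.7],[0,0,0,0,0,-20,0.7]]'; python3 -m creep '[[0,0,0,-25,0,-15,0.7],[0,0,0,-30,15,-10,0.7],[0,0,0,-20,15,0,0.7],[0,0,0,0,0,0,0.7]]'; python3 - <<'E'
from rr import *
rel([590.4,354.8,212],1.19); print(sense()['contact_force'])
for n in ('wrist','scene','top'):
    f=grab_frame(n); a=f["color"][:,:,::-1]; cv2.imwrite(f'pics/{n}40.png',a)
cv2.imwrite('pics/top40z.png',cv2.resize(a[120:270,110:320],None,fx=3.5,fy=3.5,interpolation=cv2.INTER_CUBIC))
E
```

```text
clock: 36.88
eef_pos: [586.4, 354.0, 340.9]
tcp_rot: [3.136, 0.005, -0.377]
contact_force: [0.2, 0.1, 0.7]
opening: 0.299
clock: 37.22
eef_pos: [505.3, 354.2, 379.0]
tcp_rot: [-3.135, -0.004, -0.379]
contact_force: [0.3, 1.4, 0.1]
opening: 0.299
t 37.22 tcp [505.3 354.2 379. ] rot [-3.135 -0.004 -0.379] q6 2.56 open 0.3
shift tool [ 78.2 -30.9 167.5]
tilt [ 0.006  0.005 -1.   ] wz 0.001 (alt 3.143 )
[0.28535566 1.43113667 0.0629826 ]
```

View pics/wrist40.png

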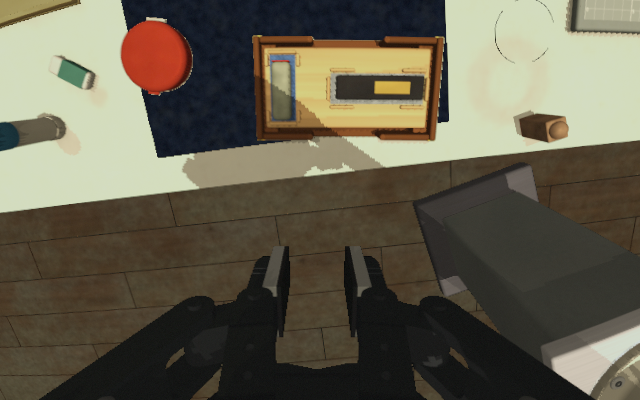

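View pics/scene40.png

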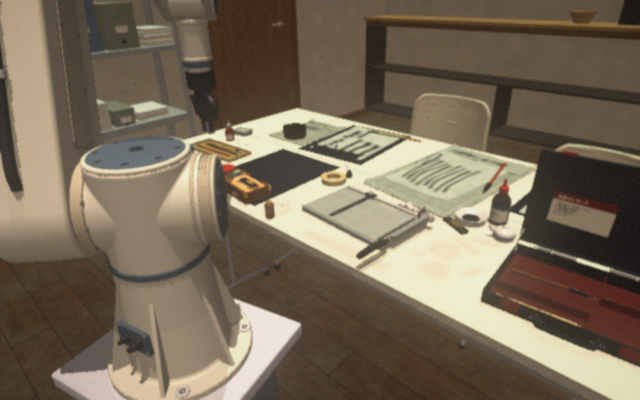

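```bash
python3 - <<'E'
import cv2
a=cv2.imread('pics/wrist40.png'); cv2.imwrite('pics/z40.png',cv2.resize(a[25:150,245:455],None,fx=3.8,fy=3.8,interpolation=cv2.INTER_CUBIC))
b=cv2.imread('pics/scene40.png'); cv2.imwrite('pics/z40s.png',cv2.resize(b[150:230,200:300],None,fx=6,fy=6,interpolation=cv2.INTER_CUBIC))
from h import *
f=grab_frame("top"); c=f["color"]; h=cv2.cvtColor(c,cv2.COLOR_RGB2HSV); g=c.max(2)
def roi(x0,y0,x1,y1,m):
    k=np.zeros(g.shape,bool); k[y0:y1,x0:x1]=m[y0:y1,x0:x1]; return k
print('new',rect(f,roi(432,142,466,172,(g<90)|(h[...,1]>110)),10)); print('brown',rect(f,roi(258,208,275,225,g<200),54))
E
```

```text
new (array([ 639.8480835 , -336.97973633]), [21.63690757751465, 82.08972930908203], np.float32(0.8455652))
brown (array([461.85940552, 129.87814331]), [22.400312423706055, 23.067340850830078], np.float32(0.047725677))
```

View pics/z40.png

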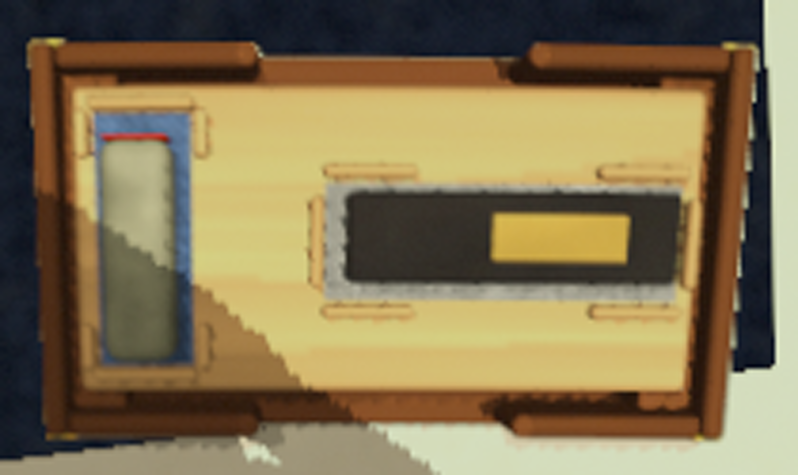

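View pics/z40s.png

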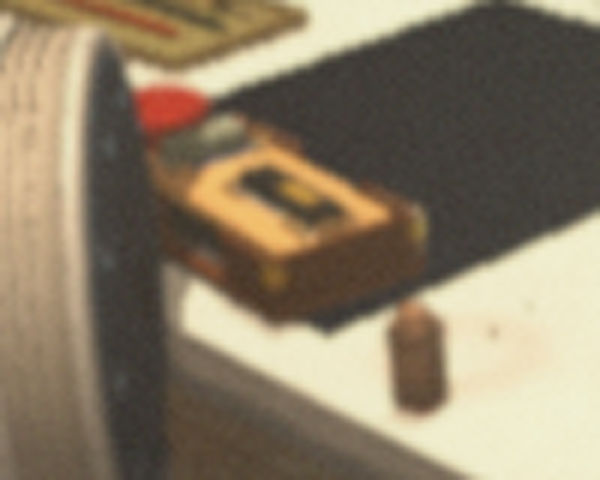

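```bash
python3 -c "
from rig import job,sense
print(job.sign_off(), sense()['clock'])"
```

```text
the job is handed in; nothing more can be done
the job is handed in; nothing more can be done
```

The writing set is packed and handed in at about 37 s of the 120 s allowed; no verdict was reported. I packed it in the order asked: ink stone flat in the well, tray on the ledges over it, worn ink stick in the long grey rest, green seal lying down in the short blue rest.

**Last checks:**
- **Final pictures:** they show the tray in the box inside its walls, and the stick and the seal inside their rails.
- **Seal margin:** the seal's near end looks only about 1 mm clear of its rest edge in the last view. The measurement just before release gave 3–4 mm.
- **Tray level:** I judged this by eye from the pictures and by where the tray touched down, not by a separate measurement. All four pieces touched down 1–2 mm higher than I calculated.
- **Bystanders:** the new stick and the tall seal measure exactly where they were at the start.
- **Forces:** the highest wrist force I read was about 43 N, when the stone met the box floor (limit 120 N). The gripper was clear of everything at hand-in.
- **Camera disagreement:** the top and wrist cameras differed by 2–4 mm, so I used the wrist camera for the fits.

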